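Brush out a tilted turned beaker

TASK

Take the long brush out of its pot and brush out the tilted wooden beaker: two strokes down and up along the inside of its lower wall (the one nearer the robot), then two down and up along the inside of the opposite, upper wall. Each stroke runs from the floor of the beaker to just below its mouth down the middle of the wall, with the brush kept parallel to the wall and its bristles pressed on it lightly, never hard. Then stand the brush back in its pot, bristles down, let go, and leave the bowl, gouge and offcut where they lie.

Things in the scene. Friction and masses are not known exactly. Their poses are not given: they have to be found in the camera images.
- brush: Long loose brush, 210 mm, about 150 g, standing bristles down in the pot. Origin: centre of the flat bristle end at rest; z runs up the handle. Along z (mm): stiff dark bristle head, 28 diameter, 0 to 40; ferrule, 19 diameter, 44 to 58; round wooden shaft, 14 diameter, to 140; square wooden grip 18 x 18 (flats across x and y) from 140 to 210.
- brush_tip (a point): Centre of the flat end of the bristle head; at rest the brush's origin. The bristles give sideways like a spring, about 3 N per mm, up to 6 mm, and this point shifts with them; they do not give lengthwise. They lie flat on a wall while the brush is within about 3 degrees of parallel to it.
- brush_grip (a point): Middle of the square grip on the brush's axis, 175 mm up from the bristle end.
- pot: Fixed dark turned wooden pot, 65 mm high, 68 mm across its foot; round hollow, 42 mm across at the mouth and a little wider below, inner floor 6 mm above the origin. Origin: centre of its underside, z up. The brush stands in it loosely.
- slope: Fixed sloping board (150 x 140 mm) of the plywood work rest; the beaker stands on it between two rails 22 mm high. Origin: middle of the board's upper face. z: normal to the board, parallel to the beaker's axis, 25 degrees from vertical, leaning towards the robot; x: up the slope, away from the robot; y: across. The beaker's lower wall is on its -x side, its upper wall on its +x side.
- mid_rim (a point): Point of the board's own z axis at rim height, 110 mm above the board. Beaker: outer diameter 96 mm, straight round bore 80 mm, inner floor 8 mm above the board. It is centred at y = 0 but clamped up to 16 mm either way along the board's x from this point, not measured: its walls must be felt (or seen). It does not budge when brushed. 2 to 6 N is a light press; over 9 N is too hard.
- bowl: Loose turned wooden bowl, 120 mm across, 50 high; bystander. Origin under its centre.
- gouge: Loose turning gouge lying on the bench, 300 mm long, 28 mm thick: wooden handle on its -x half, steel blade on +x; bystander. Origin on the bench under its middle.
- offcut: Loose wooden offcut 90 x 60 x 45 mm; bystander. Origin under its centre.
There are look-alikes about, which are no part of the job. What is shaped like the brush but blue or purple is not meant.

How it is judged (in metres and radians):
On the way, in this order (a step that is already met when the one before it is completed fails the run):
1. bristles on the lower wall at the bottom of the beaker (contact force between brush and slope above 1 N and angle between the z axis of brush and the z axis of slope, either way round below 0.065 rad and y of brush_tip in the frame of slope between -0.016 and 0.016 m and x of brush_tip in the frame of slope between -0.0455 and -0.006 m and z of brush_tip in the frame of slope below 0.026 m), for 0.06 s.
2. bristles still on the lower wall at half depth (contact force between brush and slope above 1 N and angle between the z axis of brush and the z axis of slope, either way round below 0.065 rad and y of brush_tip in the frame of slope between -0.016 and 0.016 m and x of brush_tip in the frame of slope between -0.0455 and -0.006 m and z of brush_tip in the frame of slope between 0.03 and 0.056 m), for 0.03 s.
3. bristles on the lower wall near the mouth (contact force between brush and slope above 1 N and angle between the z axis of brush and the z axis of slope, either way round below 0.065 rad and y of brush_tip in the frame of slope between -0.016 and 0.016 m and x of brush_tip in the frame of slope between -0.0455 and -0.006 m and z of brush_tip in the frame of slope between 0.06 and 0.1 m), for 0.06 s.
4. bristles on the lower wall at the bottom of the beaker (all of step 1), for 0.06 s.
5. bristles on the lower wall near the mouth (all of step 3), for 0.06 s.
6. bristles on the upper wall at the bottom of the beaker (contact force between brush and slope above 1 N and angle between the z axis of brush and the z axis of slope, either way round below 0.065 rad and y of brush_tip in the frame of slope between -0.016 and 0.016 m and x of brush_tip in the frame of slope between 0.006 and 0.0455 m and z of brush_tip in the frame of slope below 0.026 m), for 0.06 s.
7. bristles still on the upper wall at half depth (contact force between brush and slope above 1 N and angle between the z axis of brush and the z axis of slope, either way round below 0.065 rad and y of brush_tip in the frame of slope between -0.016 and 0.016 m and x of brush_tip in the frame of slope between 0.006 and 0.0455 m and z of brush_tip in the frame of slope between 0.03 and 0.056 m), for 0.03 s.
8. bristles on the upper wall near the mouth (contact force between brush and slope above 1 N and angle between the z axis of brush and the z axis of slope, either way round below 0.065 rad and y of brush_tip in the frame of slope between -0.016 and 0.016 m and x of brush_tip in the frame of slope between 0.006 and 0.0455 m and z of brush_tip in the frame of slope between 0.06 and 0.1 m), for 0.06 s.
9. bristles on the upper wall at the bottom of the beaker (all of step 6), for 0.06 s.
10. bristles on the upper wall near the mouth (all of step 8), for 0.06 s.
At the end, for the whole second after the job is handed in: The brush stands bristles down in its pot: bristle end less than 22 mm above the pot's underside and within 18 mm of its axis, brush within 0.35 rad of upright, still, and not touched by the fingers (z of brush_tip in the frame of pot below 0.022 m and horizontal distance between brush_tip and pot below 0.018 m and angle between brush's own z axis and vertical below 0.35 rad and linear speed of brush below 0.03 m/s and contact force between the fingers and brush below 0.1 N).
It fails at once if the brush is pressed on the beaker or its rest with more than 9 N (contact force between brush and slope above 9 N).
It fails at once if the gripper strikes the beaker or its rest (contact force between the arm and slope above 3 N).
It fails at once if a bystander (bowl, gouge, offcut) is shifted by more than 15 mm (distance of any of bowl, gouge, offcut from where it was at the start of the episode above 0.015 m).
It also fails if it takes over 72 s, if anything falls off the work surface, if the arm or the gripper's body presses on something with over 40 N, if the wrist force passes 120 N, or if a joint passes its speed limit or range.

ROBOT

A 6-joint arm with a two-finger parallel gripper is mounted at the origin on the work surface. World frame = base frame: x ahead of the robot, y to its left, z up, the work surface at z = 0. Lengths are in mm, angles in rad, forces in N, time in s.
With the tool pointing down it reaches from about 275 to 1000 mm from the base axis. Payload 8.4 kg.
Tool frame: the origin (TCP) lies at the very end of the fingers, on their centre line; the grasp point (between the pads) lies 19 mm behind it (r.pinch_z is the distance from the TCP to the grasp point, in mm); z points along the fingers, y is the direction in which the jaws open and shut (so a half turn about z gives the same grasp; the last joint's range is limited). The gripper opens to 85 mm and grips with 20 to 120 N. Pads are 22 mm wide; open, the fingers measure 114 mm over their backs; the gripper's body (76 mm by 85 mm) begins 54 mm behind the grasp point. The pads swing forward as they close: fully open they stand 13 mm farther back than shut.
Start: joints at [1.115, 0.353, 1.633, -0, 1.155, -0.002], TCP at [273.989, 561.745, 231.281] pointing down, gripper open.
Joint ranges: [-2.63, 2.63], [-0.92, 2.1], [0.06, 2.66], [-1.3, 4.44], [0, 2.69], [-3.02, 3.02]. Speed limits (rad/s): [2.22, 2.22, 2.79, 3.14, 3.14, 3.14].

INTERFACE

Orientations are given as [roll, pitch, yaw] about the fixed x, y, z axes, in that order (R = Rz(yaw) Ry(pitch) Rx(roll)).
In Python, from rig import r, optics gives the robot as it stands.
- The arm moves only by the shell command python3 -m creep 'ROWS' [FORCE]. ROWS is JSON, a list of rows, each an object with "dp": the shift along the tool's x, y, z in mm, a list of three; "angular": the turn, a rotation vector about the tool's x, y, z in rad, a list of three; "fingers": the finger opening in mm, from 0 to 85.4. In form: [{"dp": [dx, dy, dz], "angular": [wx, wy, wz], "fingers": fingers}, ...]. A call has 1 to 5 rows; each row is the pose to reach, as a shift and turn from the pose commanded when the call began, along the tool's axes at that moment; what a row does not reach only later rows make up. A row lasts 1/12 s, in which the tool goes at most 41.7 mm and 7.16 degrees, less where a joint would pass 70% of its speed; a pose out of reach is approached as far as the arm can. A call with a gripper value outside its range is refused whole. The fingers move at their own pace and stop on an object; FORCE is the grip in N (left out, the last holds). Time passes only in rows, so rows that repeat a pose let the fingers close. It gives the time, the measured TCP pose, the force and the opening at its end, in the units of the state.
- r.sense(): the state, without advancing time (a new reading comes with each control period).
- optics.grab_frame(name): name is "scene" or "top"; returns the picture (400x640x3 uint8, blue, green, red); there is no depth.
- optics.camera_params(name): a dict with "fx", "fy", "cx", "cy" (pixels), "eye" and "rotation" of the camera in the world. Camera axes: x right, y up, looking along -z (the intrinsics and any distortion apply to the point x, -y, -z); pixel columns grow to the right and rows downward; lengths in mm; the calibration is good to about 2 mm. A picture is of the moment at which its call begins. camera_params takes no time and is no camera call.
- r.sign_off(): hands the job in, once; it reports no verdict.
The state is a dict: "clock": time; "qpos": joint angles; "qvel": joint speeds; "joint_efforts": joint torques, N m; "eef_pos": TCP position; "tcp_rot": TCP orientation; "contact_force": force on the tool from outside, world axes, zero at the start; "wrist_torque": the same for the moment, N m; "opening": opening from 0.0 (shut) to 1.0 (fully open).
Only numpy, scipy, OpenCV 4.12 (cv2) and the standard library are available. Lean on these libraries where they do the work, as an engineer would, in place of code of your own. Each camera call takes 0.05 s, during which the arm holds its last target.

## Working session

There is one attempt and no reset: what is moved stays moved. The work goes in short steps, Python scripts to look and compute and a shell command to move; the robot and the scene stay as the last step left them, time stands still between calls to the robot, and variables do not carry over. Pictures are saved under pics/ and viewed, and the job is handed in when it is done.

```bash
ls; mkdir -p pics; python3 - <<'E'
from rig import r, optics
import cv2, json
print(r.sense())
for n in("scene","top"):
    cv2.imwrite(f"pics/{n}0.png",optics.grab_frame(n)); print(n,optics.camera_params(n))
E
```

```text
pics
{'clock': 0.0, 'qpos': array([ 1.11459695e+00,  3.53660647e-01,  1.63413962e+00, -2.13564939e-05,
        1.15518310e+00, -2.41720469e-03]), 'qvel': array([ 0.00043192, -0.00011353, -0.00026571, -0.0014195 ,  0.00095704,
        0.00102854]), 'joint_efforts': array([ 1.76397873e-03, -6.05248332e+01, -3.42054641e+01,  2.08237020e-04,
        9.66766354e-03,  5.07948755e-05]), 'eef_pos': array([273.78669024, 561.31361548, 230.55152107]), 'tcp_rot': array([-3.14020189e+00,  1.61646844e-05,  2.68781913e+00]), 'contact_force': array([-0.39263636,  0.27629886, -0.1845553 ]), 'wrist_torque': array([-0.02045605,  0.01325209,  0.00070202]), 'opening': 0.9964243078768662}
scene {'fx': 398.25473140614383, 'fy': 398.25473140614383, 'cx': 318.9273055761166, 'cy': 205.13099380689553, 'eye': array([1017.10075844, -779.52571047,  703.33191661]), 'rotation': array([ 0.99813851, -0.00603387,  0.47872077])}
top {'fx': 515.5791190284426, 'fy': 515.5791190284426, 'cx': 322.8632934859667, 'cy': 202.1159814745567, 'eye': array([3.01073767e+02, 4.90301608e-01, 1.56954969e+03]), 'rotation': array([ 0.19561939,  0.007823  , -1.58691233])}
```

View pics/scene0.png

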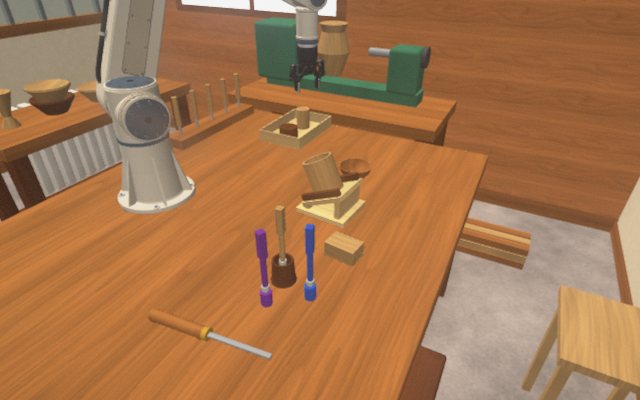

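View pics/top0.png

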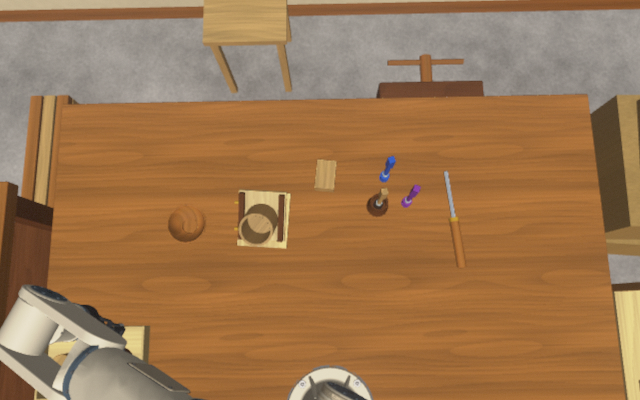

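```bash
cat > h.py <<'E'
import numpy as np, cv2
from scipy.spatial.transform import Rotation as R
from rig import r, optics
def cam(n):
    p=optics.camera_params(n); return p, R.from_euler('xyz',p['rotation']).as_matrix()
def ray(n,u,v):
    p,M=cam(n); d=np.array([(u-p['cx'])/p['fx'],-(v-p['cy'])/p['fy'],-1.]); d=M@d
    return p['eye'],d/np.linalg.norm(d)
def plane(n,u,v,z):
    o,d=ray(n,u,v); return o+d*(z-o[2])/d[2]
def proj(n,P):
    p,M=cam(n); c=M.T@(np.asarray(P,float)-p['eye']); return np.array([p['cx']+p['fx']*c[0]/-c[2], p['cy']-p['fy']*c[1]/-c[2]])
def tri(u1,v1,u2,v2,a='scene',b='top'):
    o1,d1=ray(a,u1,v1);o2,d2=ray(b,u2,v2)
    A=np.stack([d1,-d2],1); s=np.linalg.lstsq(A,o2-o1,rcond=None)[0]
    p,q=o1+s[0]*d1,o2+s[1]*d2; return (p+q)/2, np.linalg.norm(p-q)
def crop(n,img,u0,v0,u1,v1,k,out):
    cv2.imwrite(out,cv2.resize(img[v0:v1,u0:u1],None,fx=k,fy=k,interpolation=cv2.INTER_CUBIC))
E
python3 - <<'E'
from h import *
s=cv2.imread('pics/scene0.png');t=cv2.imread('pics/top0.png')
crop('s',s,240,140,380,310,4,'pics/s0b.png' ) if 0 else crop('s',s,230,195,360,310,5,'pics/s0b.png')
crop('s',s,285,140,385,225,7,'pics/s0c.png')
crop('t',t,350,140,430,225,7,'pics/t0b.png')
crop('t',t,220,175,300,260,7,'pics/t0c.png')
E
```

```text
(no output)
```

View pics/s0b.png

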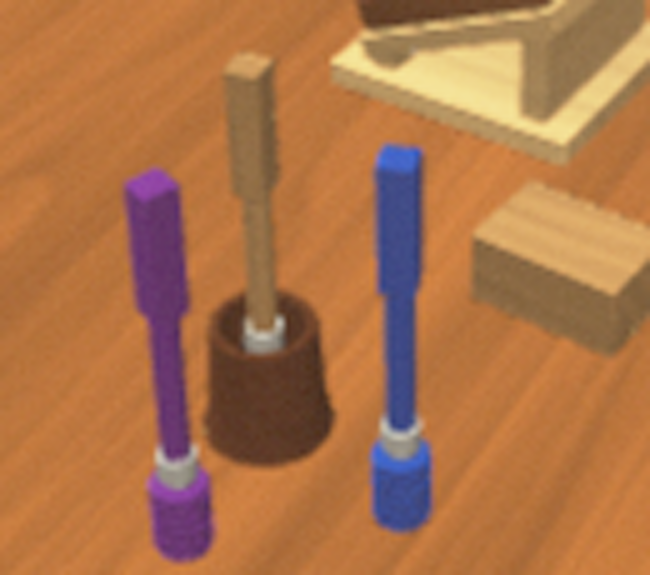

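View pics/s0c.png

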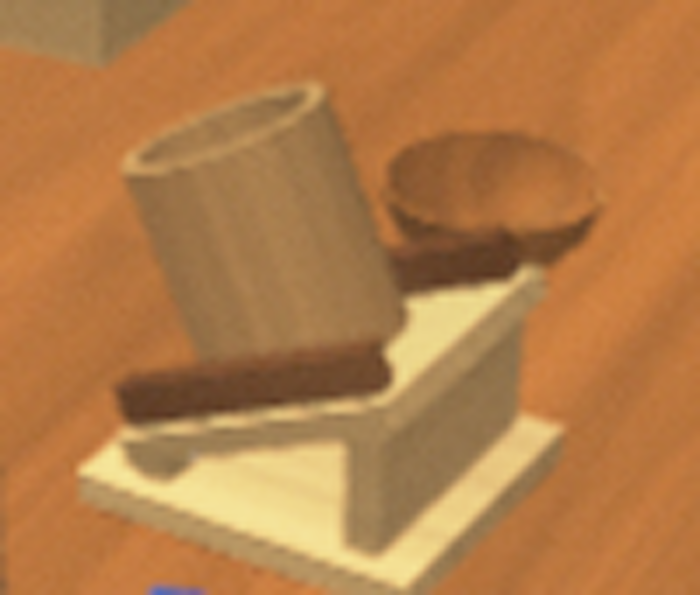

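View pics/t0b.png

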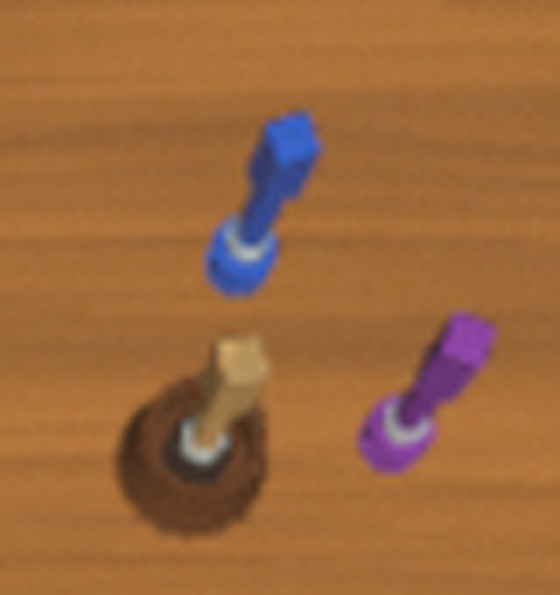

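View pics/t0c.png

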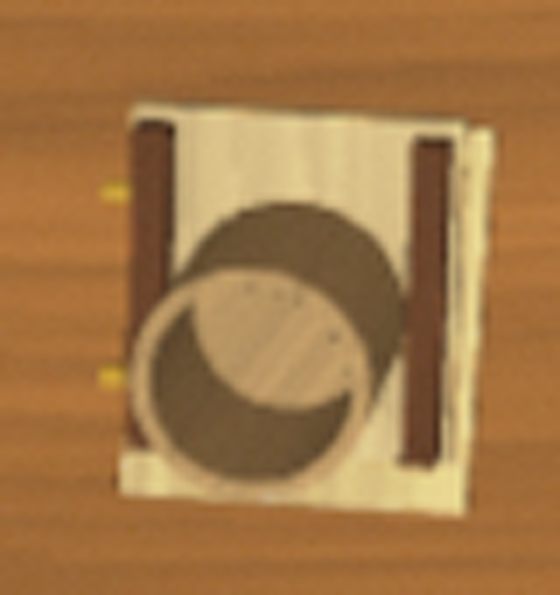

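The three candidates are the wooden brush in the dark pot at scene (283,250) and top (383,195), the purple one at scene (264,270), and the blue one at scene (310,262). The wooden one fits, since it stands in the pot and isn't blue or purple; the crops confirm it. Next I'll measure.

```bash
python3 - <<'E'
from h import *
s=cv2.imread('pics/scene0.png');t=cv2.imread('pics/top0.png')
crop('s',s,268,200,300,245,13,'pics/s1a.png')
crop('t',t,365,180,395,220,14,'pics/t1a.png')
S=lambda a,b:(230+a/5,195+b/5); T=lambda a,b:(350+a/7,140+b/7)
S2=lambda a,b:(285+a/7,140+b/7); T2=lambda a,b:(220+a/7,175+b/7)
print('brush top',tri(*S(250,66),*T(242,355)), plane('top',*T(242,355),216))
print('pot mouth top cam',plane('top',*T(203,445),65),'pot scene foot',plane('scene',*S(268,415),0), 'mouth scene',plane('scene',*S(263,322),65))
for n,a,b in [('+x-y',(377,405),(464,122)),('+x+y',(540,272),(133,104)),('-x-y',(125,432),(463,514)),('rim centre',(227,130),(252,378))]:
    print(n,tri(*S2(*a),*T2(*b)))
# rail directions
for a,b in [((150,122),(133,440)),((432,140),(420,465))]:
    print(plane('top',*T2(*a),110)-plane('top',*T2(*b),50))
E
```

```text
brush top (array([ 598.94964983, -158.81926876,  215.00726769]), np.float64(2.5178597278534594)) [ 597.71271764 -159.45222141  216.        ]
pot mouth top cam [ 592.0121669  -159.22261247   65.        ] pot scene foot [ 596.32634504 -154.10259408    0.        ] mouth scene [ 598.70663832 -157.40338878   65.        ]
+x-y (array([622.7313488 , 113.35152271, 100.59534698]), np.float64(0.6097681054091949))
+x+y (array([635.6134005 , 253.28047299,  97.17245454]), np.float64(3.7392070901432812))
-x-y (array([478.3419584 , 127.65569511,  33.62301515]), np.float64(28.384725370136838))
rim centre (array([508.92551746, 193.21787656, 164.24309461]), np.float64(3.360712934964397))
[124.64010983 -15.1659593   60.        ]
[127.65857611 -10.32526806  60.        ]
```

View pics/s1a.png

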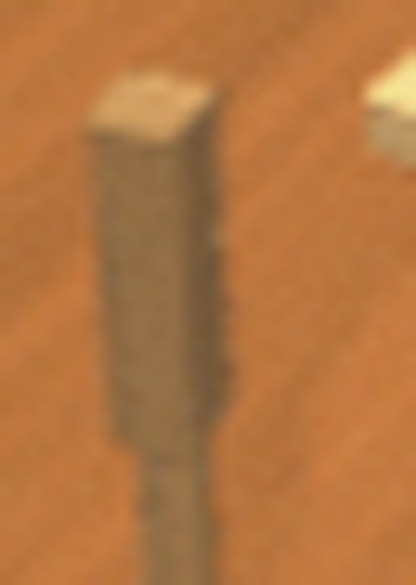

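View pics/t1a.png

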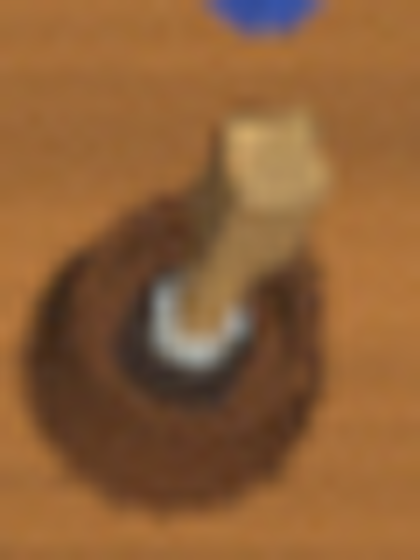

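```bash
python3 - <<'E'
from h import *
s=cv2.imread('pics/scene0.png');t=cv2.imread('pics/top0.png')
P=[plane('scene',268+a/13,200+b/13,216)[:2] for a,b in [(90,130),(167,142),(217,95),(133,73)]]
Q=[plane('top',365+a/14,180+b/14,216)[:2] for a,b in [(226,116),(305,106),(330,178),(247,207)]]
for C in (P,Q):
    print(np.mean(C,0))
    for i in range(4):
        d=C[(i+1)%4]-C[i]; print(d.round(1), np.degrees(np.arctan2(d[1],d[0]))%90)
# rim ellipse in top: light rim ring
hsv=cv2.cvtColor(t,cv2.COLOR_BGR2HSV)
crop('t',t,235,205,280,250,13,'pics/t1c.png')
crop('s',s,298,148,338,172,16,'pics/s1c.png')
E
```

```text
[ 600.57979376 -160.33337429]
[13.5  3. ] 12.519084655608717
[-0.2 16.4] 0.5783713274100108
[-16.5  -0.9] 2.9907964792336372
[  3.1 -18.6] 9.56299256485228
[ 597.36856652 -160.0131698 ]
[  1.7 -15.2] 6.354367347930406
[-14.2  -4.2] 16.515080937382123
[-5.4 16.1] 18.51947592366544
[17.9  3.3] 10.548568466058002
```

View pics/t1c.png

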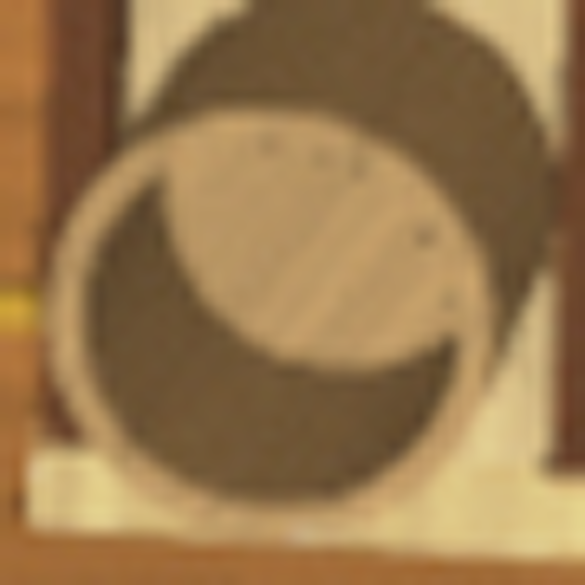

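View pics/s1c.png

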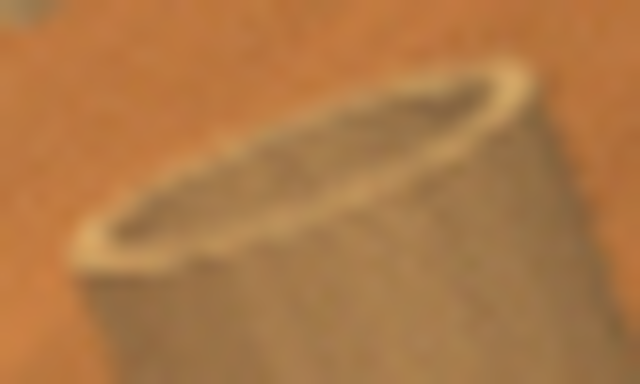

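```bash
cat >> h.py <<'E'
YAW=np.radians(-5.5)
SR=(R.from_euler('z',YAW)*R.from_euler('y',-25,degrees=True)).as_matrix()  # slope axes as columns
SO=np.array([561.5,189.8,67.2])
E
python3 - <<'E'
from h import *
c,e=tri(317.1,158.4,255.8,229.0); print(c,e,'slope frame',SR.T@(c-SO))
c=plane('top',255.8,229,164.5);print(c,SR.T@(c-SO))
# board centre checks: projected corners vs images
for n in('scene','top'):
    for x,y in((75,-70),(75,70),(-75,-70),(-75,70)):
        u=proj(n,SO+SR@[x,y,0]); o=(285,140) if n=='scene' else (220,175)
        print(n,x,y,((u-o)*7).round(0))
print(SR.round(3))
E
```

```text
[508.35964851 193.36972237 164.76193426] 2.1884218951296557 slope frame [ -7.01841985  -1.53998891 110.92042692]
[507.46787828 192.79007264 164.5       ] [ -7.88326377  -2.20244243 111.03469778]
scene 75 -70 [377. 408.]
scene 75 70 [536. 270.]
scene -75 -70 [110. 440.]
scene -75 70 [277. 310.]
top 75 -70 [464. 124.]
top 75 70 [131.  99.]
top -75 -70 [446. 466.]
top -75 70 [120. 440.]
[[ 0.902  0.096 -0.421]
 [-0.087  0.995  0.041]
 [ 0.423 -0.     0.906]]
```

```bash
cat >> h.py <<'E'
def downR(ydir_deg):  # tool pointing down with tool y along given world heading
    return R.from_euler('xyz',[np.pi,0,np.radians(ydir_deg+90)]).as_matrix()
SLR=np.stack([SR[:,1],SR[:,0],-SR[:,2]],1)  # tool x=slope y, tool y=slope x
def delta(pos,Rt):
    s=r.sense(); M=R.from_euler('xyz',s['tcp_rot']).as_matrix()
    print('t',round(float(s['clock']),2),'dp',(M.T@(np.asarray(pos)-s['eef_pos'])).round(1),'ang',R.from_matrix(M.T@Rt).as_rotvec().round(3),'F',s['contact_force'].round(2),'pos',s['eef_pos'].round(1),'op',round(float(s['opening']),3))
E
python3 -c "
from h import *
delta([598,-159.5,265],downR(9.5))"
```

```text
t 0.1 dp [-607.4 -505.8  -33.7] ang [-0.001  0.001  0.951] F [0.48 0.15 0.06] pos [273.8 561.3 230.6] op 1.0
```

```bash
python3 -m creep '[{"dp":[-150,-125,-34],"angular":[0,0,0.3],"fingers":45},{"dp":[-150,-125,-34],"angular":[0,0,0.5],"fingers":45},{"dp":[-300,-250,-34],"angular":[0,0,0.6],"fingers":45},{"dp":[-300,-250,-34],"angular":[0,0,0.6],"fingers":45},{"dp":[-300,-250,-34],"angular":[0,0,0.6],"fingers":45}]'; python3 -c "
from h import *
delta([598,-159.5,265],downR(9.5))"
```

```text
clock: 0.52
eef_pos: [358.9, 371.2, 253.4]
tcp_rot: [-3.141, 0.0, 2.082]
contact_force: [1.1, -0.7, 0.1]
opening: 0.528
t 0.52 dp [-579.8  -51.1  -11.4] ang [-0.     0.     0.345] F [ 1.14 -0.74  0.06] pos [358.9 371.2 253.4] op 0.528
```

```bash
python3 -m creep '[{"dp":[-560,-50,-11],"angular":[0,0,0.3],"fingers":45},{"dp":[-560,-50,-11],"angular":[0,0,0.3],"fingers":45},{"dp":[-560,-50,-11],"angular":[0,0,0.3],"fingers":45},{"dp":[-560,-50,-11],"angular":[0,0,0.3],"fingers":45},{"dp":[-560,-50,-11],"angular":[0,0,0.3],"fingers":45}]'; python3 -c "
from h import *
delta([598,-159.5,265],downR(9.5))"
```

```text
clock: 0.93
eef_pos: [445.4, 181.6, 257.6]
tcp_rot: [3.142, -0.0, 1.788]
contact_force: [1.1, 0.5, 0.2]
opening: 0.532
t 0.93 dp [-365.9   75.6   -7.4] ang [ 0.    -0.     0.051] F [1.12 0.54 0.18] pos [445.4 181.6 257.6] op 0.532
```

```bash
python3 -m creep '[{"dp":[-300,50,-1],"angular":[0,0,0.02],"fingers":45},{"dp":[-300,50,-1],"angular":[0,0,0.02],"fingers":45},{"dp":[-300,50,-1],"angular":[0,0,0.02],"fingers":45},{"dp":[-300,50,-1],"angular":[0,0,0.02],"fingers":45},{"dp":[-300,50,-1],"angular":[0,0,0.02],"fingers":45}]'; python3 -c "
from h import *
delta([598,-159.5,265],downR(9.5))"
```

```text
clock: 1.35
eef_pos: [523.0, -11.9, 258.2]
tcp_rot: [-3.141, -0.0, 1.768]
contact_force: [0.1, 0.7, -0.5]
opening: 0.525
t 1.35 dp [-159.4   44.7   -6.8] ang [-0.    -0.     0.031] F [ 0.13  0.73 -0.5 ] pos [523.  -11.9 258.2] op 0.525
```

```bash
python3 -m creep '[{"dp":[-142,38,-7],"angular":[0,0,0.03],"fingers":45},{"dp":[-142,38,-7],"angular":[0,0,0.03],"fingers":45},{"dp":[-142,38,-7],"angular":[0,0,0.03],"fingers":45},{"dp":[-142,38,-7],"angular":[0,0,0.03],"fingers":45},{"dp":[-142,38,-7],"angular":[0,0,0.03],"fingers":45}]'; python3 - <<'E'
from h import *
delta([598,-159.5,265],downR(9.5))
s=optics.grab_frame('scene');crop('s',s,220,120,350,240,5,'pics/s2.png')
t=optics.grab_frame('top');crop('t',t,340,140,440,240,6,'pics/t2.png')
E
```

```text
clock: 1.77
eef_pos: [589.5, -145.8, 264.9]
tcp_rot: [3.141, 0.001, 1.735]
contact_force: [-0.0, 1.0, 0.6]
opening: 0.53
t 1.77 dp [-15.    6.2  -0. ] ang [ 0.001  0.001 -0.002] F [-0.01  0.95  0.64] pos [ 589.5 -145.8  264.9] op 0.53
```

View pics/s2.png

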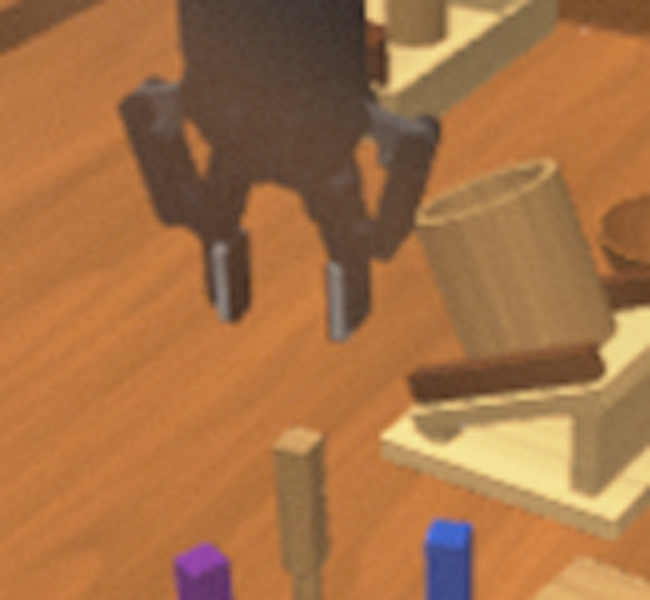

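View pics/t2.png

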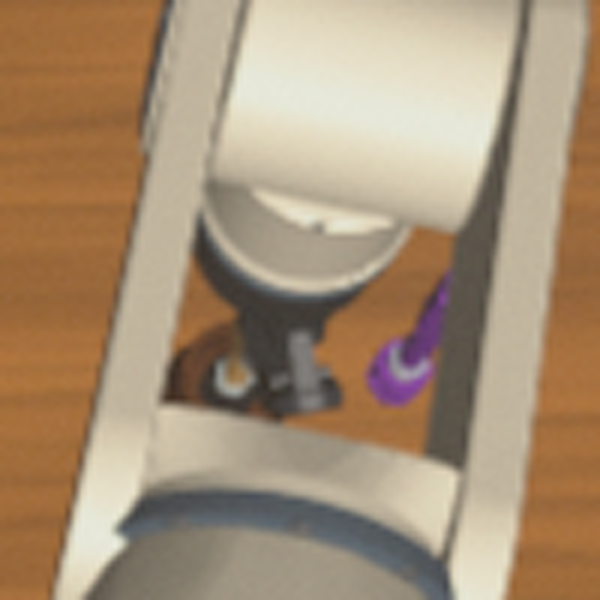

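```bash
python3 -m creep '[{"dp":[-15,6,0],"angular":[0,0,0],"fingers":45},{"dp":[-15,6,0],"angular":[0,0,0],"fingers":45},{"dp":[-15,6,0],"angular":[0,0,0],"fingers":45}]'; python3 - <<'E'
from h import *
print(proj('scene',[589.5,-145.8,264.9]))
delta([598,-159.5,152],downR(9.5))
s=optics.grab_frame('scene');crop('s',s,240,130,310,240,7,'pics/s3.png')
E
```

```text
clock: 2.12
eef_pos: [595.9, -154.3, 265.1]
tcp_rot: [-3.141, -0.001, 1.738]
contact_force: [-0.4, 0.5, -0.1]
opening: 0.526
[277.87554678 185.34955817]
t 2.12 dp [ -5.6   1.3 113.1] ang [-0.001 -0.001  0.002] F [-0.4   0.51 -0.12] pos [ 595.9 -154.3  265.1] op 0.526
```

View pics/s3.png

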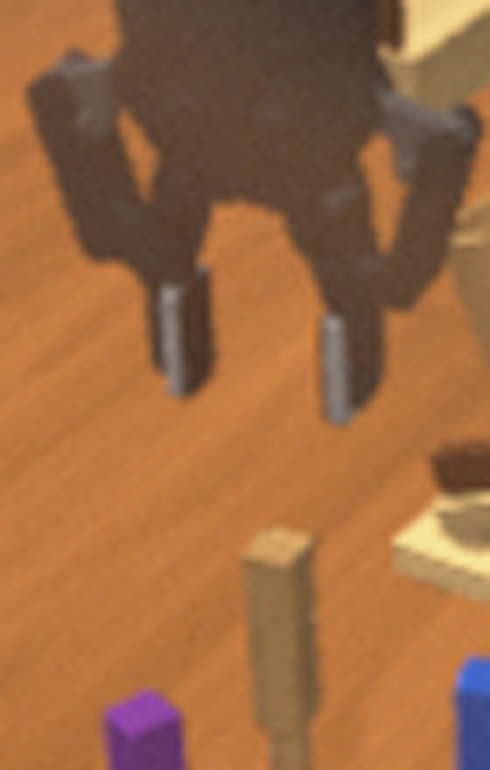

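```bash
python3 -m creep '[{"dp":[-4.5,1.3,20],"angular":[0,0,0],"fingers":45},{"dp":[-4.5,1.3,50],"angular":[0,0,0],"fingers":45},{"dp":[-4.5,1.3,80],"angular":[0,0,0],"fingers":45},{"dp":[-4.5,1.3,113],"angular":[0,0,0],"fingers":45},{"dp":[-4.5,1.3,113],"angular":[0,0,0],"fingers":45}]' 120; python3 -m creep '[{"dp":[0,0,0],"angular":[0,0,0],"fingers":45},{"dp":[0,0,0],"angular":[0,0,0],"fingers":45}]';python3 - <<'E'
from h import *
delta([598,-159.5,152],downR(9.5))
s=optics.grab_frame('scene');crop('s',s,240,150,330,290,5.5,'pics/s4.png')
E
```

```text
clock: 2.58
eef_pos: [594.0, -157.3, 146.5]
tcp_rot: [-3.133, -0.004, 1.739]
contact_force: [-1.2, 1.2, -0.8]
opening: 0.524
clock: 2.75
eef_pos: [599.1, -159.2, 154.0]
tcp_rot: [3.14, 0.001, 1.738]
contact_force: [0.8, -0.1, 0.4]
opening: 0.524
t 2.75 dp [-0.2 -1.1  2. ] ang [0.001 0.001 0.002] F [ 0.76 -0.12  0.37] pos [ 599.1 -159.2  154. ] op 0.524
```

View pics/s4.png

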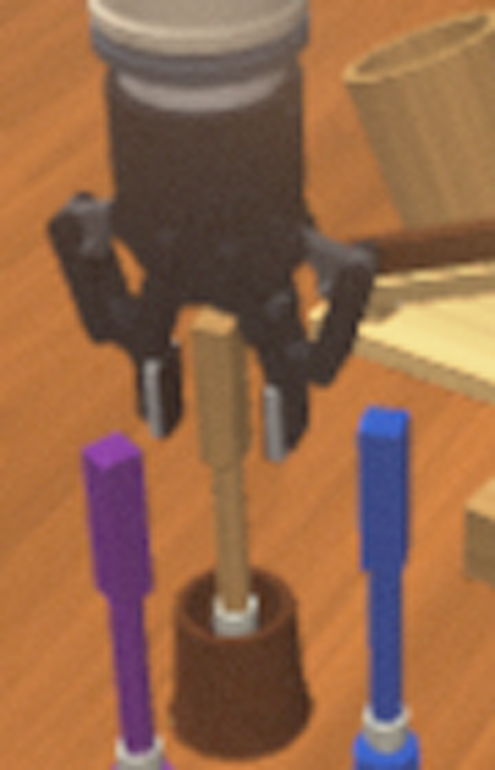

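The jaws straddle the grip at about (280,215) in the full picture, centred along x and about 8 mm below the brush's top. Closing with 120 N.

```bash
python3 -m creep '[{"dp":[0,0,1],"angular":[0,0,0],"fingers":30},{"dp":[0,0,1],"angular":[0,0,0],"fingers":20},{"dp":[0,0,1],"angular":[0,0,0],"fingers":10},{"dp":[0,0,1],"angular":[0,0,0],"fingers":10},{"dp":[0,0,1],"angular":[0,0,0],"fingers":10}]' 120; python3 -m creep '[{"dp":[0,0,0],"angular":[0,0,0],"fingers":8},{"dp":[0,0,0],"angular":[0,0,0],"fingers":8},{"dp":[0,0,0],"angular":[0,0,0],"fingers":8}]';python3 - <<'E'
from h import *
delta([598,-159.5,152],downR(9.5))
s=optics.grab_frame('scene');crop('s',s,240,150,330,290,5.5,'pics/s5.png')
E
```

```text
clock: 3.22
eef_pos: [599.3, -159.9, 153.1]
tcp_rot: [3.139, 0.001, 1.738]
contact_force: [-1.4, 0.8, 6.2]
opening: 0.195
clock: 3.47
eef_pos: [599.3, -159.9, 153.1]
tcp_rot: [3.139, 0.001, 1.738]
contact_force: [-1.1, 0.4, 6.5]
opening: 0.196
t 3.47 dp [ 0.6 -1.2  1.1] ang [0.002 0.001 0.001] F [-1.13  0.41  6.52] pos [ 599.3 -159.9  153.1] op 0.196
```

View pics/s5.png

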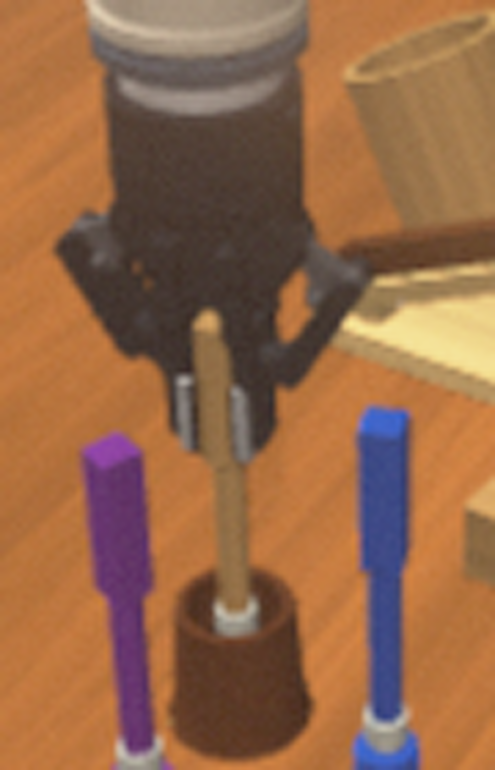

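```bash
python3 -m creep '[{"dp":[0,0,-15],"angular":[0,0,0],"fingers":8},{"dp":[0,0,-45],"angular":[0,0,0],"fingers":8},{"dp":[0,0,-80],"angular":[0,0,0],"fingers":8},{"dp":[0,0,-110],"angular":[0,0,0],"fingers":8},{"dp":[0,0,-140],"angular":[0,0,0],"fingers":8}]'; python3 -m creep '[{"dp":[0,0,0],"angular":[0,0,0],"fingers":8},{"dp":[0,0,0],"angular":[0,0,0],"fingers":8},{"dp":[0,0,0],"angular":[0,0,0],"fingers":8}]';python3 - <<'E'
from h import *
p=SO+SR@[-7,0,287]
delta(p,SLR); M=R.from_euler('xyz',r.sense()['tcp_rot']).as_matrix();print(M.round(3))
s=optics.grab_frame('scene');cv2.imwrite('pics/s6full.png',s);crop('s',s,230,100,330,270,4.5,'pics/s6.png')
t=optics.grab_frame('top');crop('t',t,340,140,440,240,6,'pics/t6.png')
E
```

```text
clock: 3.93
eef_pos: [598.3, -159.6, 293.6]
tcp_rot: [3.141, 0.0, 1.738]
contact_force: [-0.0, -0.0, -0.9]
opening: 0.193
clock: 4.18
eef_pos: [597.9, -159.5, 291.0]
tcp_rot: [-3.141, -0.0, 1.738]
contact_force: [-0.1, -0.3, -2.0]
opening: 0.197
t 4.18 dp [ 383.7 -101.2  -33.2] ang [-0.434 -0.057  0.259] F [-0.11 -0.3  -2.  ] pos [ 597.9 -159.5  291. ] op 0.197
[[-0.166  0.986 -0.   ]
 [ 0.986  0.166  0.   ]
 [ 0.    -0.    -1.   ]]
```

View pics/s6.png

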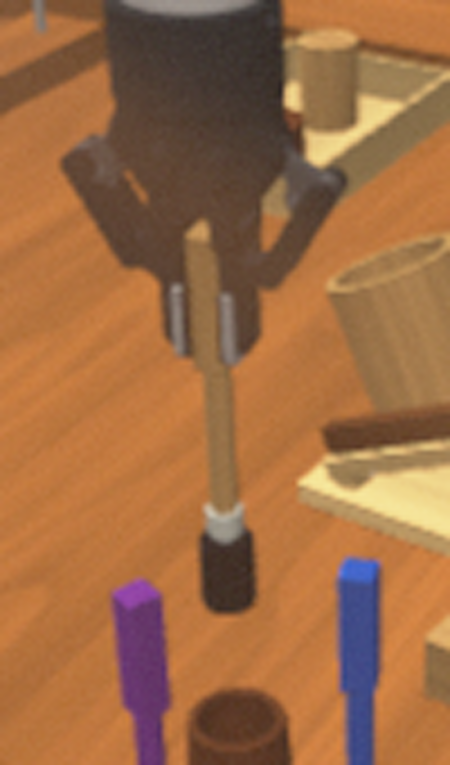

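View pics/t6.png

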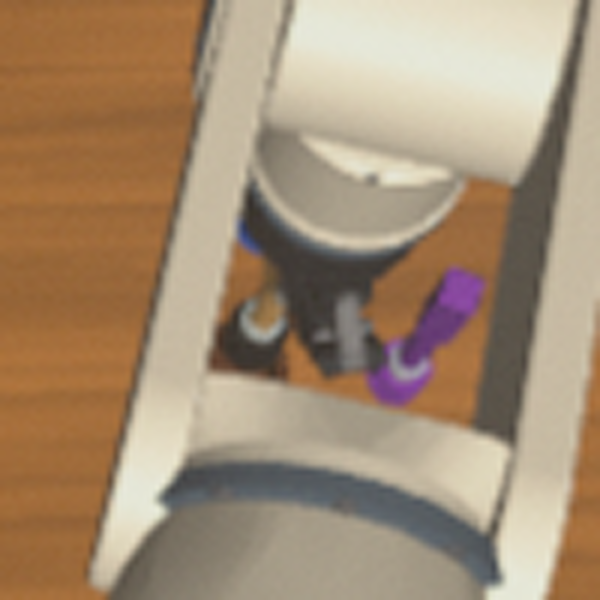

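```bash
python3 - <<'E'
from h import *
for z in (144,144+48,144+140,144+210):
    a=proj('scene',[597.9,-159.5,z]);b=proj('top',[597.9,-159.5,z]);print(z,((a-[230,100])*4.5).round(0),((b-[340,140])*6).round(0))
E
```

```text
144 [227. 602.] [251. 337.]
192 [222. 526.] [262. 315.]
284 [213. 366.] [285. 269.]
354 [205. 232.] [305. 230.]
```

```bash
python3 -m creep '[{"dp":[20,0,-36],"angular":[-0.1,-0.01,0.06],"fingers":8},{"dp":[50,-15,-65],"angular":[-0.2,-0.03,0.12],"fingers":8},{"dp":[85,-30,-80],"angular":[-0.3,-0.04,0.18],"fingers":8},{"dp":[124,-40,-85],"angular":[-0.38,-0.05,0.23],"fingers":8},{"dp":[164,-50,-85],"angular":[-0.434,-0.057,0.259],"fingers":8}]'; python3 -c "
from h import *
delta(SO+SR@[-7,0,310],SLR)"
```

```text
clock: 4.7
eef_pos: [520.3, -5.9, 376.7]
tcp_rot: [2.7, -0.003, 1.47]
contact_force: [1.3, 0.5, -1.2]
opening: 0.193
t 4.7 dp [ 198.1 -118.6  -20.5] ang [ 0.005 -0.001 -0.006] F [ 1.27  0.54 -1.23] pos [520.3  -5.9 376.7] op 0.193
```

```bash
python3 -m creep '[{"dp":[32,-18,-18],"angular":[0,0,0],"fingers":8},{"dp":[64,-37,-18],"angular":[0,0,0],"fingers":8},{"dp":[97,-58,-18],"angular":[0,0,0],"fingers":8},{"dp":[130,-77,-18],"angular":[0,0,0],"fingers":8},{"dp":[160,-97,-18],"angular":[0,0,0],"fingers":8}]';python3 -m creep '[{"dp":[20,-10,0],"angular":[0,0,0],"fingers":8},{"dp":[20,-10,0],"angular":[0,0,0],"fingers":8},{"dp":[20,-10,0],"angular":[0,0,0],"fingers":8},{"dp":[20,-10,0],"angular":[0,0,0],"fingers":8}]'; python3 - <<'E'
from h import *
delta(SO+SR@[-7,0,310],SLR)
s=optics.grab_frame('scene');cv2.imwrite('pics/s7full.png',s);crop('s',s,270,40,370,200,4.5,'pics/s7.png')
t=optics.grab_frame('top');crop('t',t,200,150,310,260,6,'pics/t7.png')
E
```

```text
clock: 5.12
eef_pos: [440.6, 163.4, 350.5]
tcp_rot: [2.706, -0.0, 1.475]
contact_force: [0.6, 0.4, -1.7]
opening: 0.189
clock: 5.45
eef_pos: [434.8, 182.6, 346.7]
tcp_rot: [2.706, 0.001, 1.475]
contact_force: [0.2, -0.2, -1.8]
opening: 0.19
t 5.45 dp [ 19.3 -11.4  -3.7] ang [-0.001  0.001  0.001] F [ 0.19 -0.15 -1.83] pos [434.8 182.6 346.7] op 0.19
```

View pics/s7.png

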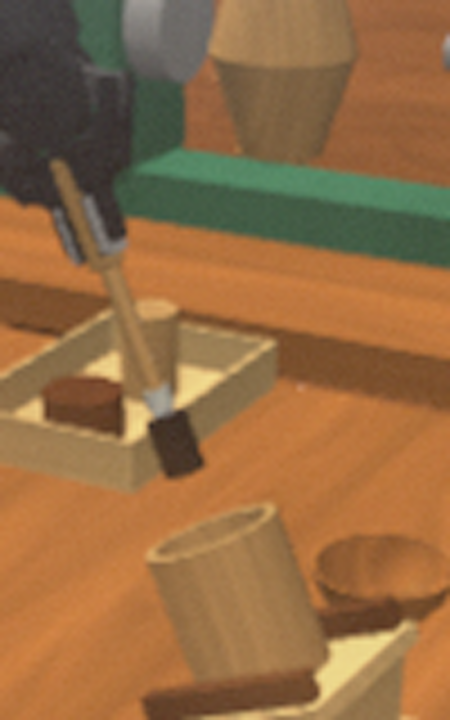

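View pics/t7.png

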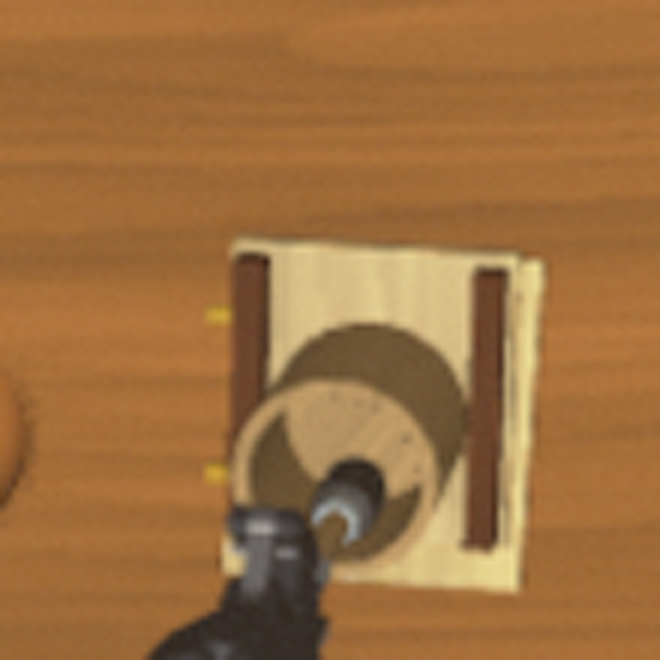

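```bash
python3 - <<'E'
from h import *
s=r.sense();M=R.from_euler('xyz',s['tcp_rot']).as_matrix();p=s['eef_pos']
print((SR.T@M).round(4))
for z in (147,147-40,147-44,147-58,5,-63):
    q=p+M[:,2]*z; print(z,((proj('scene',q)-[270,40])*4.5).round(0),((proj('top',q)-[200,150])*6).round(0))
im=cv2.imread('pics/s7full.png');crop('s',im,275,70,320,150,9,'pics/s7b.png')
E
```

```text
[[ 1.2e-03  1.0e+00 -3.0e-04]
 [ 1.0e+00 -1.2e-03 -7.0e-04]
 [-7.0e-04 -3.0e-04 -1.0e+00]]
147 [183. 472.] [358. 481.]
107 [161. 415.] [343. 508.]
103 [159. 409.] [341. 510.]
89 [151. 389.] [336. 520.]
5 [104. 263.] [300. 584.]
-63 [ 63. 158.] [268. 642.]
```

View pics/s7b.png

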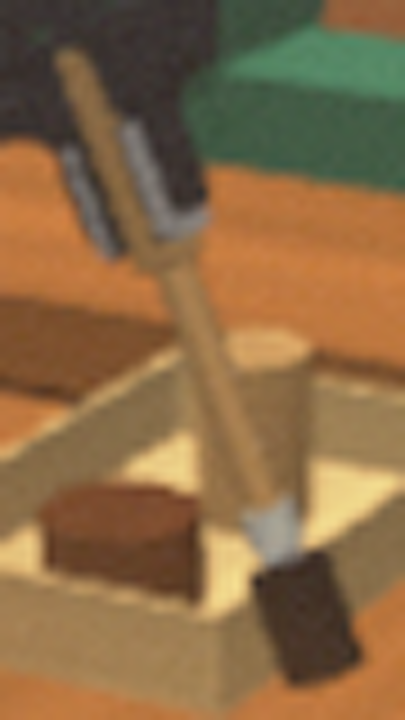

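```bash
python3 - <<'E'
from h import *
t=optics.grab_frame('top');cv2.imwrite('pics/t7full.png',t);crop('t',t,240,215,275,250,16,'pics/t7b.png')
s=r.sense();M=R.from_euler('xyz',s['tcp_rot']).as_matrix();p=s['eef_pos']
for z in (147,147-40,147-44,147-58,5):
    q=p+M[:,2]*z; print(z,((proj('top',q)-[240,215])*16).round(0))
q=p+M[:,2]*147+M[:,0]*5;print(((proj('top',q)-[240,215])*16).round(0),((proj('scene',q)-[275,70])*9).round(0))
E
```

```text
147 [314. 241.]
107 [274. 312.]
103 [270. 320.]
89 [255. 346.]
5 [161. 516.]
[284. 238.] [330. 669.]
```

View pics/t7b.png

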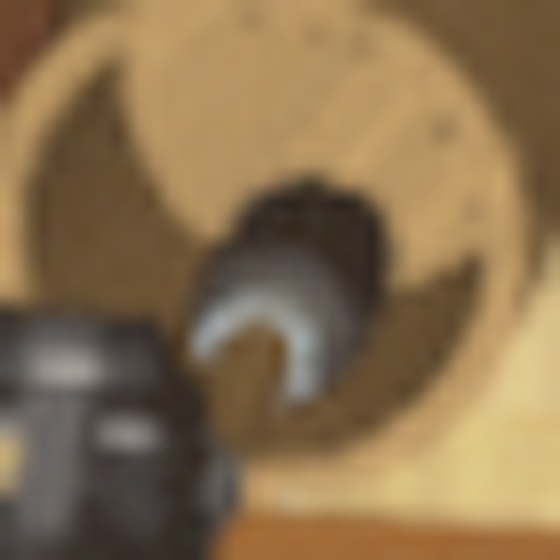

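```bash
python3 -m creep '[{"dp":[19,-10.5,0],"angular":[0,-0.02,0],"fingers":8},{"dp":[19,-10.5,0],"angular":[0,-0.02,0],"fingers":8},{"dp":[19,-10.5,0],"angular":[0,-0.02,0],"fingers":8},{"dp":[19,-10.5,0],"angular":[0,-0.02,0],"fingers":8}]'; cat >> h.py <<'E'
def st():
    s=r.sense();M=R.from_euler('xyz',s['tcp_rot']).as_matrix();p=SR.T@(s['eef_pos']-SO)
    tip=SR.T@(s['eef_pos']+M@[3,0,147]-SO)
    print('t',round(float(s['clock']),2),'tcp_sl',p.round(1),'tip_sl',tip.round(1),'F_sl',(SR.T@s['contact_force']).round(2),'axis',(SR.T@M)[:,2].round(3))
E
python3 - <<'E'
from h import *
st()
s=optics.grab_frame('scene');crop('s',s,270,50,370,210,4.5,'pics/s8.png')
t=optics.grab_frame('top');crop('t',t,230,200,290,260,10,'pics/t8.png')
E
```

```text
clock: 5.93
eef_pos: [427.6, 202.1, 343.0]
tcp_rot: [2.705, 0.018, 1.466]
contact_force: [-0.3, 0.0, -1.6]
opening: 0.194
t 5.93 tcp_sl [ -5.3  -0.6 306.8] tip_sl [ -5.3  -0.5 159.8] F_sl [-0.98 -0.02 -1.34] axis [-0.   -0.02 -1.  ]
```

View pics/s8.png

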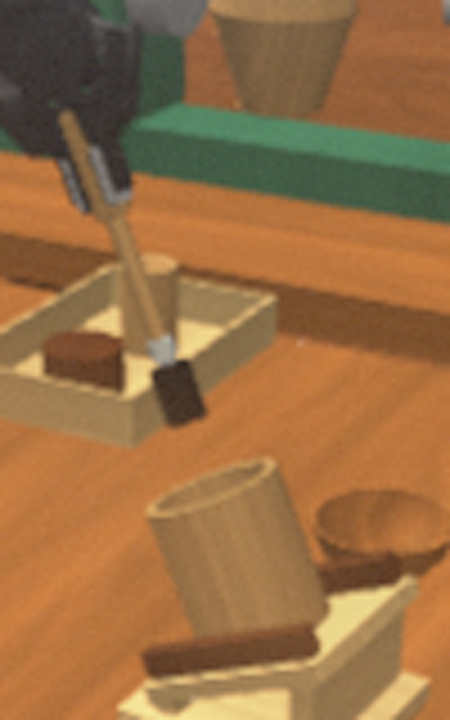

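View pics/t8.png

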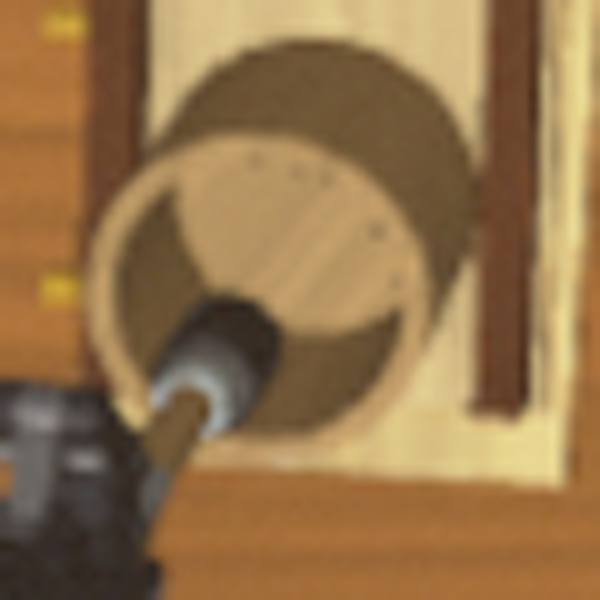

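```bash
python3 -m creep '[{"dp":[0,0,20],"angular":[0,0,0],"fingers":8},{"dp":[0,0,50],"angular":[0,0,0],"fingers":8},{"dp":[0,0,75],"angular":[0,0,0],"fingers":8},{"dp":[0,0,90],"angular":[0,0,0],"fingers":8},{"dp":[0,0,90],"angular":[0,0,0],"fingers":8}]' && python3 -c "
from h import *
st()"; python3 -m creep '[{"dp":[0,0,15],"angular":[0,0,0],"fingers":8},{"dp":[0,0,28],"angular":[0,0,0],"fingers":8},{"dp":[0,0,38],"angular":[0,0,0],"fingers":8},{"dp":[0,0,46],"angular":[0,0,0],"fingers":8},{"dp":[0,0,46],"angular":[0,0,0],"fingers":8}]' && python3 -c "
from h import *
st()"
```

```text
clock: 6.45
eef_pos: [464.7, 195.5, 258.6]
tcp_rot: [2.709, 0.021, 1.465]
contact_force: [-1.0, -1.0, -1.8]
opening: 0.195
t 6.45 tcp_sl [ -7.   -3.6 214.4] tip_sl [-7.5 -4.  67.4] F_sl [-1.56 -1.14 -1.24] axis [-0.003 -0.023 -1.   ]
clock: 6.87
eef_pos: [484.4, 194.1, 219.1]
tcp_rot: [2.706, 0.018, 1.466]
contact_force: [0.4, -0.0, -1.7]
opening: 0.189
t 6.87 tcp_sl [ -5.7  -3.2 170.3] tip_sl [-5.8 -3.2 23.2] F_sl [-0.39  0.03 -1.71] axis [-0.001 -0.021 -1.   ]
```

```bash
python3 -m creep '[{"dp":[3,-5,3],"angular":[0,0,0],"fingers":8},{"dp":[3,-10,4],"angular":[0,0,0],"fingers":8},{"dp":[3,-15,4],"angular":[0,0,0],"fingers":8},{"dp":[3,-15,4],"angular":[0,0,0],"fingers":8},{"dp":[3,-15,4],"angular":[0,0,0],"fingers":8}]' && python3 -c "
from h import *
st()"
```

```text
clock: 7.28
eef_pos: [472.4, 198.8, 209.9]
tcp_rot: [2.705, 0.018, 1.467]
contact_force: [0.2, -0.1, -0.8]
opening: 0.2
t 7.28 tcp_sl [-20.9   0.4 167.2] tip_sl [-20.8   0.6  20.2] F_sl [-0.12 -0.12 -0.82] axis [ 0.    -0.019 -1.   ]
```

```bash
python3 -m creep '[{"dp":[0,-4,2],"angular":[0,0,0],"fingers":8},{"dp":[0,-7,2],"angular":[0,0,0],"fingers":8},{"dp":[0,-7,2],"angular":[0,0,0],"fingers":8},{"dp":[0,-7,2],"angular":[0,0,0],"fingers":8}]' && python3 -c "
from h import *
st()"
for i in 1; do python3 -m creep '[{"dp":[0,-1,0],"angular":[0,0,0],"fingers":8},{"dp":[0,-1.5,0],"angular":[0,0,0],"fingers":8},{"dp":[0,-1.5,0],"angular":[0,0,0],"fingers":8}]' && python3 -c "
from h import *
st()"; done
```

```text
clock: 7.62
eef_pos: [467.2, 199.1, 204.9]
tcp_rot: [2.705, 0.018, 1.466]
contact_force: [0.5, -0.8, -1.6]
opening: 0.19
t 7.62 tcp_sl [-27.7   0.2 164.9] tip_sl [-27.7   0.3  17.8] F_sl [-0.2  -0.74 -1.69] axis [-0.   -0.02 -1.  ]
clock: 7.87
eef_pos: [466.0, 199.2, 204.4]
tcp_rot: [2.705, 0.018, 1.466]
contact_force: [1.0, -0.3, -1.1]
opening: 0.197
t 7.87 tcp_sl [-29.    0.2 164.9] tip_sl [-29.    0.3  17.9] F_sl [ 0.46 -0.23 -1.38] axis [ 0.   -0.02 -1.  ]
```

```bash
python3 -m creep '[{"dp":[0,-1,0],"angular":[0,0,0],"fingers":8},{"dp":[0,-1,0],"angular":[0,0,0],"fingers":8},{"dp":[0,-1,0],"angular":[0,0,0],"fingers":8}]' >/dev/null && python3 -c "
from h import *
st()"
python3 -m creep '[{"dp":[0,-1,0],"angular":[0,0,0],"fingers":8},{"dp":[0,-1,0],"angular":[0,0,0],"fingers":8},{"dp":[0,-1,0],"angular":[0,0,0],"fingers":8}]' >/dev/null&& python3 -c "
from h import *
st()"
```

```text
t 8.12 tcp_sl [-30.    0.2 164.9] tip_sl [-30.    0.3  17.8] F_sl [-1.81 -0.68 -0.77] axis [ 0.   -0.02 -1.  ]
t 8.37 tcp_sl [-31.1   0.2 164.9] tip_sl [-31.1   0.3  17.8] F_sl [ 0.67 -0.3  -0.31] axis [ 0.   -0.02 -1.  ]
```

```bash
cat >> h.py <<'E'
def st():
    s=r.sense();M=R.from_euler('xyz',s['tcp_rot']).as_matrix();p=SR.T@(s['eef_pos']-SO)
    tip=SR.T@(s['eef_pos']+M@[3,0,147]-SO)
    print('t',round(float(s['clock']),2),'tcp_sl',p.round(1),'tip_sl',tip.round(1),'F_sl',(SR.T@s['contact_force']).round(2),'Tq_sl',(SR.T@s['wrist_torque']).round(3),'axis',(SR.T@M)[:,2].round(3))
E
python3 -c "
from h import *
st()"
python3 -m creep '[{"dp":[0,-1,0],"angular":[0,0,0],"fingers":8},{"dp":[0,-1,0],"angular":[0,0,0],"fingers":8}]' >/dev/null && python3 -c "
from h import *
st()"
python3 -m creep '[{"dp":[0,0,0],"angular":[0,0,0],"fingers":8}]' >/dev/null&& python3 -c "
from h import *
st()"
```

```text
t 8.37 tcp_sl [-31.1   0.2 164.9] tip_sl [-31.1   0.3  17.8] F_sl [ 0.67 -0.3  -0.31] Tq_sl [-0.022  0.333  0.005] axis [ 0.   -0.02 -1.  ]
t 8.53 tcp_sl [-32.2   0.2 164.9] tip_sl [-32.2   0.3  17.8] F_sl [-0.33 -0.74 -1.24] Tq_sl [0.051 0.391 0.028] axis [ 0.   -0.02 -1.  ]
t 8.62 tcp_sl [-32.    0.2 164.9] tip_sl [-32.    0.3  17.8] F_sl [-1.26 -0.4  -1.12] Tq_sl [ 0.032  0.356 -0.006] axis [ 0.   -0.02 -1.  ]
```

```bash
for i in 1; do python3 -m creep '[{"dp":[0,-1,0],"angular":[0,0,0],"fingers":8},{"dp":[0,-1,0],"angular":[0,0,0],"fingers":8}]' >/dev/null && python3 -c "
from h import *
st()"; done
python3 -m creep '[{"dp":[0,-1,0],"angular":[0,0,0],"fingers":8},{"dp":[0,-1,0],"angular":[0,0,0],"fingers":8}]' >/dev/null&& python3 -c "
from h import *
st()"
```

```text
t 8.78 tcp_sl [-33.2   0.2 164.8] tip_sl [-33.2   0.3  17.8] F_sl [-0.9   0.12 -1.36] Tq_sl [-0.043  0.377  0.043] axis [-0.   -0.02 -1.  ]
t 8.95 tcp_sl [-34.2   0.2 164.9] tip_sl [-34.2   0.2  17.8] F_sl [-0.4   0.58 -1.31] Tq_sl [0.013 0.292 0.002] axis [ 0.   -0.02 -1.  ]
```

```bash
python3 -m creep '[{"dp":[0,-0.7,0],"angular":[0,0,0],"fingers":8},{"dp":[0,-0.7,0],"angular":[0,0,0],"fingers":8}]' >/dev/null && python3 -c "
from h import *
st()"
python3 -m creep '[{"dp":[0,0,0],"angular":[0,0,0],"fingers":8}]' >/dev/null&& python3 -c "
from h import *
st()"
```

```text
t 9.12 tcp_sl [-34.6   0.3 164.9] tip_sl [-34.6   0.4  17.9] F_sl [-0.02  0.36 -2.08] Tq_sl [-0.027  0.092 -0.002] axis [ 0.   -0.02 -1.  ]
t 9.2 tcp_sl [-34.6   0.3 164.9] tip_sl [-34.5   0.4  17.9] F_sl [ 0.52 -0.93 -2.25] Tq_sl [-0.018  0.161 -0.058] axis [ 0.   -0.02 -1.  ]
```

```bash
python3 -m creep '[{"dp":[0,-0.7,0],"angular":[0,0,0],"fingers":8},{"dp":[0,-0.7,0],"angular":[0,0,0],"fingers":8}]' >/dev/null && python3 -c "
from h import *
st()"
python3 -m creep '[{"dp":[0,0,0],"angular":[0,0,0],"fingers":8}]' >/dev/null&& python3 -c "
from h import *
st()"
```

```text
t 9.37 tcp_sl [-35.1   0.4 164.9] tip_sl [-35.    0.5  17.9] F_sl [ 1.2   0.36 -1.41] Tq_sl [-0.021 -0.127 -0.02 ] axis [ 0.001 -0.019 -1.   ]
t 9.45 tcp_sl [-35.1   0.4 165. ] tip_sl [-35.    0.5  17.9] F_sl [ 0.92 -1.09 -2.11] Tq_sl [-0.05  -0.182 -0.007] axis [ 0.001 -0.019 -1.   ]
```

```bash
python3 -m creep '[{"dp":[0,-0.7,0],"angular":[0,0,0],"fingers":8},{"dp":[0,-0.7,0],"angular":[0,0,0],"fingers":8}]' >/dev/null && python3 -c "
from h import *
st()"
python3 -m creep '[{"dp":[0,0,0],"angular":[0,0,0],"fingers":8}]' >/dev/null&& python3 - <<'E'
from h import *
st()
s=optics.grab_frame('scene');crop('s',s,270,50,370,210,4.5,'pics/s9.png')
E
```

```text
t 9.62 tcp_sl [-35.8   0.4 164.9] tip_sl [-35.7   0.5  17.9] F_sl [ 2.6   0.   -2.22] Tq_sl [-0.048 -0.495 -0.01 ] axis [ 0.001 -0.019 -1.   ]
t 9.7 tcp_sl [-35.8   0.4 165. ] tip_sl [-35.7   0.6  17.9] F_sl [ 2.71 -0.32 -2.97] Tq_sl [-0.041 -0.484  0.022] axis [ 0.001 -0.019 -1.   ]
```

View pics/s9.png

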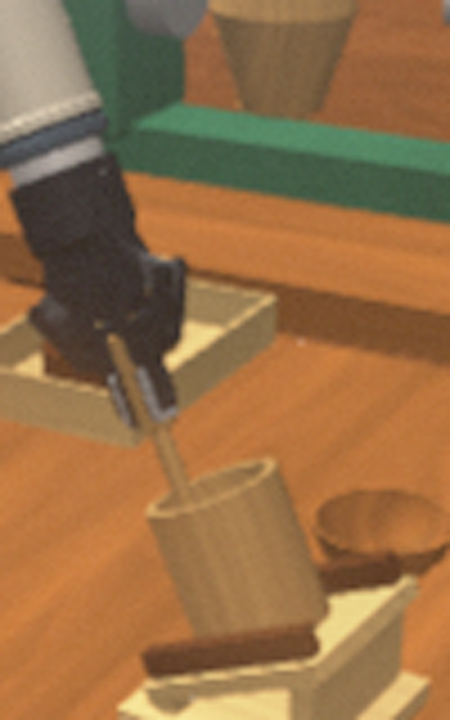

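```bash
python3 -m creep '[{"dp":[0,0,1.5],"angular":[0,0,0],"fingers":8},{"dp":[0,0,3],"angular":[0,0,0],"fingers":8},{"dp":[0,0,3],"angular":[0,0,0],"fingers":8},{"dp":[0,0,3],"angular":[0,0,0],"fingers":8}]' >/dev/null && python3 -c "
from h import *
st()"
python3 -m creep '[{"dp":[0,0,-4],"angular":[0,0,0],"fingers":8},{"dp":[0,0,-8],"angular":[0,0,0],"fingers":8},{"dp":[0,0,-12],"angular":[0,0,0],"fingers":8}]' >/dev/null&& python3 - <<'E'
from h import *
st()
E
```

```text
t 10.08 tcp_sl [-35.9   0.3 161.8] tip_sl [-35.9   0.4  14.8] F_sl [ 3.84  0.29 -1.96] Tq_sl [ 0.119 -0.636  0.06 ] axis [ 0.    -0.019 -1.   ]
t 10.33 tcp_sl [-36.    0.4 174.3] tip_sl [-36.    0.5  27.2] F_sl [ 2.63 -0.05 -2.8 ] Tq_sl [ 0.036 -0.681  0.005] axis [ 0.   -0.02 -1.  ]
```

```bash
python3 -m creep '[{"dp":[0,0,-4],"angular":[0,0,0],"fingers":8},{"dp":[0,0,-8],"angular":[0,0,0],"fingers":8},{"dp":[0,0,-12],"angular":[0,0,0],"fingers":8},{"dp":[0,0,-16],"angular":[0,0,0],"fingers":8},{"dp":[0,0,-20],"angular":[0,0,0],"fingers":8}]' >/dev/null && python3 -c "
from h import *
st()"
python3 -m creep '[{"dp":[0,0,-4],"angular":[0,0,0],"fingers":8},{"dp":[0,0,-8],"angular":[0,0,0],"fingers":8},{"dp":[0,0,-12],"angular":[0,0,0],"fingers":8},{"dp":[0,0,-16],"angular":[0,0,0],"fingers":8},{"dp":[0,0,-20],"angular":[0,0,0],"fingers":8}]' >/dev/null&& python3 - <<'E'
from h import *
st()
E
```

```text
t 10.75 tcp_sl [-36.1   0.8 194.4] tip_sl [-36.    1.   47.3] F_sl [ 2.66 -0.01 -3.65] Tq_sl [ 0.061 -0.777  0.028] axis [ 0.   -0.02 -1.  ]
t 11.17 tcp_sl [-36.1   1.2 214.3] tip_sl [-36.    1.3  67.2] F_sl [ 3.32  0.16 -3.91] Tq_sl [ 0.064 -0.8    0.053] axis [ 0.   -0.02 -1.  ]
```

```bash
python3 -m creep '[{"dp":[0,0,-2],"angular":[0,0,0],"fingers":8},{"dp":[0,0,-2],"angular":[0,0,0],"fingers":8},{"dp":[0,0,-2],"angular":[0,0,0],"fingers":8}]' >/dev/null && python3 -c "
from h import *
st()"
python3 -m creep '[{"dp":[0,0,5],"angular":[0,0,0],"fingers":8},{"dp":[0,0,10],"angular":[0,0,0],"fingers":8},{"dp":[0,0,15],"angular":[0,0,0],"fingers":8},{"dp":[0,0,20],"angular":[0,0,0],"fingers":8},{"dp":[0,0,25],"angular":[0,0,0],"fingers":8}]' >/dev/null&& python3 - <<'E'
from h import *
st()
E
```

```text
t 11.42 tcp_sl [-35.9   1.4 216.1] tip_sl [-35.9   1.5  69.1] F_sl [ 3.43 -0.37 -0.42] Tq_sl [-0.034 -0.698 -0.002] axis [ 0.001 -0.019 -1.   ]
t 11.83 tcp_sl [-36.1   0.7 190.2] tip_sl [-36.    0.8  43.1] F_sl [ 2.57 -0.87  1.59] Tq_sl [ 0.011 -0.698  0.043] axis [ 0.   -0.02 -1.  ]
```

```bash
python3 -m creep '[{"dp":[0,0,6],"angular":[0,0,0],"fingers":8},{"dp":[0,0,12],"angular":[0,0,0],"fingers":8},{"dp":[0,0,18],"angular":[0,0,0],"fingers":8},{"dp":[0,0,24],"angular":[0,0,0],"fingers":8},{"dp":[0,0,28],"angular":[0,0,0],"fingers":8}]' >/dev/null&& python3 - <<'E'
from h import *
st()
E
```

```text
t 12.25 tcp_sl [-3.630e+01  1.000e-01  1.621e+02] tip_sl [-36.3   0.1  15. ] F_sl [4.37 0.1  1.28] Tq_sl [ 0.064 -0.818 -0.031] axis [-0.   -0.02 -1.  ]
```

```bash
python3 -m creep '[{"dp":[0,0.3,0],"angular":[0,0,0],"fingers":8},{"dp":[0,0.3,0],"angular":[0,0,0],"fingers":8},{"dp":[0,0.3,0],"angular":[0,0,0],"fingers":8}]' >/dev/null && python3 -c "
from h import *
st()"
python3 -m creep '[{"dp":[0,0,-5],"angular":[0,0,0],"fingers":8},{"dp":[0,0,-10],"angular":[0,0,0],"fingers":8},{"dp":[0,0,-15],"angular":[0,0,0],"fingers":8},{"dp":[0,0,-20],"angular":[0,0,0],"fingers":8},{"dp":[0,0,-25],"angular":[0,0,0],"fingers":8}]' >/dev/null&& python3 - <<'E'
from h import *
st()
E
```

```text
t 12.5 tcp_sl [-36.   -0.  162.8] tip_sl [-36.1   0.   15.7] F_sl [ 2.98  0.6  -3.78] Tq_sl [ 0.043 -0.65  -0.007] axis [-0.   -0.02 -1.  ]
t 12.92 tcp_sl [-35.9   0.7 188.6] tip_sl [-35.8   0.8  41.6] F_sl [ 3.48 -0.95 -3.17] Tq_sl [ 0.026 -0.542  0.036] axis [ 0.    -0.019 -1.   ]
```

```bash
python3 -m creep '[{"dp":[0,0,-6],"angular":[0,0,0],"fingers":8},{"dp":[0,0,-12],"angular":[0,0,0],"fingers":8},{"dp":[0,0,-18],"angular":[0,0,0],"fingers":8},{"dp":[0,0,-24],"angular":[0,0,0],"fingers":8},{"dp":[0,0,-29],"angular":[0,0,0],"fingers":8}]' >/dev/null&& python3 - <<'E'
from h import *
st()
E
python3 -m creep '[{"dp":[0,0,0],"angular":[0,0,0],"fingers":8},{"dp":[0,0,0],"angular":[0,0,0],"fingers":8}]' >/dev/null && python3 -c "
from h import *
st()"
```

```text
t 13.33 tcp_sl [-35.7   1.3 217.6] tip_sl [-35.7   1.4  70.6] F_sl [ 2.95  0.1  -2.21] Tq_sl [ 0.017 -0.576  0.039] axis [ 0.    -0.019 -1.   ]
t 13.5 tcp_sl [-35.6   1.4 217.3] tip_sl [-35.5   1.7  70.2] F_sl [ 1.45 -0.27 -0.06] Tq_sl [ 0.027 -0.438 -0.06 ] axis [ 0.001 -0.019 -1.   ]
```

```bash
python3 -m creep '[{"dp":[0,10,0],"angular":[0,0,0],"fingers":8},{"dp":[0,25,10],"angular":[0,0,0],"fingers":8},{"dp":[0,35,25],"angular":[0,0,0],"fingers":8},{"dp":[0,42,40],"angular":[0,0,0],"fingers":8},{"dp":[0,45,52],"angular":[0,0,0],"fingers":8}]' >/dev/null&& python3 - <<'E'
from h import *
st()
E
python3 -m creep '[{"dp":[-0.4,0,2],"angular":[0,0,0],"fingers":8},{"dp":[-0.4,0,2],"angular":[0,0,0],"fingers":8},{"dp":[-0.4,0,2],"angular":[0,0,0],"fingers":8}]' >/dev/null && python3 -c "
from h import *
st()"
```

```text
t 13.92 tcp_sl [  9.9  -0.2 163.5] tip_sl [ 9.7 -0.2 16.5] F_sl [-1.26  0.26 -2.16] Tq_sl [ 0.025  0.369 -0.007] axis [-0.001 -0.02  -1.   ]
t 14.17 tcp_sl [  8.7  -0.6 162.8] tip_sl [ 8.6 -0.7 15.7] F_sl [-0.51  0.18 -0.42] Tq_sl [ 0.     0.359 -0.034] axis [-0.001 -0.021 -1.   ]
```

Baseline torque is 0.36. Now feeling for the upper wall, expected near x = 17.6.

```bash
python3 -m creep '[{"dp":[0.5,3,0],"angular":[0,0,0],"fingers":8},{"dp":[0.5,6,0],"angular":[0,0,0],"fingers":8},{"dp":[0.5,7,0],"angular":[0,0,0],"fingers":8},{"dp":[0.5,7,0],"angular":[0,0,0],"fingers":8}]' >/dev/null&& python3 - <<'E'
from h import *
st()
E
python3 -m creep '[{"dp":[0,1,0],"angular":[0,0,0],"fingers":8},{"dp":[0,1,0],"angular":[0,0,0],"fingers":8}]' >/dev/null && python3 -c "
from h import *
st()"
python3 -m creep '[{"dp":[0,1,0],"angular":[0,0,0],"fingers":8},{"dp":[0,1,0],"angular":[0,0,0],"fingers":8}]' >/dev/null && python3 -c "
from h import *
st()"
```

```text
t 14.5 tcp_sl [ 16.7   0.5 163.4] tip_sl [16.8  0.7 16.3] F_sl [-1.08  0.25 -0.98] Tq_sl [0.021 0.397 0.059] axis [ 0.001 -0.019 -1.   ]
t 14.67 tcp_sl [ 17.1   0.3 163. ] tip_sl [17.2  0.4 16. ] F_sl [-1.93  0.15 -1.05] Tq_sl [0.081 0.609 0.022] axis [ 0.   -0.02 -1.  ]
t 14.83 tcp_sl [ 17.9   0.2 162.8] tip_sl [17.8  0.2 15.8] F_sl [-3.28 -0.42  0.63] Tq_sl [ 0.055  0.939 -0.006] axis [-0.001 -0.02  -1.   ]
```

```bash
python3 -m creep '[{"dp":[0,0.7,0],"angular":[0,0,0],"fingers":8},{"dp":[0,0.7,0],"angular":[0,0,0],"fingers":8}]' >/dev/null && python3 -c "
from h import *
st()"
python3 -m creep '[{"dp":[0,0,0.5],"angular":[0,0,0],"fingers":8},{"dp":[0,0,0.5],"angular":[0,0,0],"fingers":8}]' >/dev/null && python3 -c "
from h import *
st()"
```

```text
t 15.0 tcp_sl [1.850e+01 1.000e-01 1.628e+02] tip_sl [18.3  0.1 15.7] F_sl [-3.89  0.16  0.8 ] Tq_sl [0.097 1.252 0.02 ] axis [-0.001 -0.02  -1.   ]
t 15.17 tcp_sl [1.850e+01 1.000e-01 1.622e+02] tip_sl [18.4  0.1 15.2] F_sl [-4.17 -0.24  0.25] Tq_sl [-0.009  1.246  0.018] axis [-0.001 -0.02  -1.   ]
```

```bash
python3 -m creep '[{"dp":[0,0,-4],"angular":[0,0,0],"fingers":8},{"dp":[0,0,-8],"angular":[0,0,0],"fingers":8},{"dp":[0,0,-13],"angular":[0,0,0],"fingers":8},{"dp":[0,0,-18],"angular":[0,0,0],"fingers":8},{"dp":[0,0,-23],"angular":[0,0,0],"fingers":8}]' >/dev/null&& python3 - <<'E'
from h import *
st()
E
```

```text
t 15.58 tcp_sl [ 18.6   0.6 185.9] tip_sl [18.6  0.6 38.9] F_sl [-4.51 -0.11 -3.84] Tq_sl [-0.041  1.485 -0.045] axis [-0.   -0.02 -1.  ]
```

```bash
python3 -m creep '[{"dp":[0,0,-5],"angular":[0,0,0],"fingers":8},{"dp":[0,0,-10],"angular":[0,0,0],"fingers":8},{"dp":[0,0,-15],"angular":[0,0,0],"fingers":8},{"dp":[0,0,-20],"angular":[0,0,0],"fingers":8},{"dp":[0,0,-25],"angular":[0,0,0],"fingers":8}]' >/dev/null&& python3 - <<'E'
from h import *
st()
E
python3 -m creep '[{"dp":[0,0,-4],"angular":[0,0,0],"fingers":8},{"dp":[0,0,-6],"angular":[0,0,0],"fingers":8},{"dp":[0,0,-6],"angular":[0,0,0],"fingers":8}]' >/dev/null && python3 -c "
from h import *
st()"
```

```text
t 16.0 tcp_sl [ 18.7   1.1 210.9] tip_sl [18.7  1.2 63.8] F_sl [-5.08 -0.25 -4.46] Tq_sl [-0.     1.623  0.003] axis [-0.   -0.02 -1.  ]
t 16.25 tcp_sl [ 19.1   1.5 216.9] tip_sl [19.2  1.7 69.9] F_sl [-6.17  0.54  1.19] Tq_sl [-0.05   1.852 -0.06 ] axis [ 0.001 -0.019 -1.   ]
```

```bash
python3 -m creep '[{"dp":[0,-0.6,0],"angular":[0,0,0],"fingers":8},{"dp":[0,-0.6,0],"angular":[0,0,0],"fingers":8}]' >/dev/null && python3 -c "
from h import *
st()"
python3 -m creep '[{"dp":[0,0,5],"angular":[0,0,0],"fingers":8},{"dp":[0,0,10],"angular":[0,0,0],"fingers":8},{"dp":[0,0,15],"angular":[0,0,0],"fingers":8},{"dp":[0,0,20],"angular":[0,0,0],"fingers":8},{"dp":[0,0,25],"angular":[0,0,0],"fingers":8}]' >/dev/null&& python3 - <<'E'
from h import *
st()
E
```

```text
t 16.42 tcp_sl [ 18.7   1.5 216.7] tip_sl [18.8  1.7 69.6] F_sl [-5.42 -1.34  1.56] Tq_sl [-0.087  1.553 -0.012] axis [ 0.001 -0.019 -1.   ]
t 16.83 tcp_sl [ 18.7   1.1 191.3] tip_sl [18.8  1.2 44.2] F_sl [-4.48 -0.52  0.59] Tq_sl [ 0.053  1.538 -0.036] axis [ 0.001 -0.019 -1.   ]
```

```bash
python3 -m creep '[{"dp":[0,0,6],"angular":[0,0,0],"fingers":8},{"dp":[0,0,12],"angular":[0,0,0],"fingers":8},{"dp":[0,0,18],"angular":[0,0,0],"fingers":8},{"dp":[0,0,24],"angular":[0,0,0],"fingers":8},{"dp":[0,0,28],"angular":[0,0,0],"fingers":8}]' >/dev/null&& python3 - <<'E'
from h import *
st()
E
python3 -m creep '[{"dp":[0,0,0.8],"angular":[0,0,0],"fingers":8},{"dp":[0,0,0.8],"angular":[0,0,0],"fingers":8},{"dp":[0,0,0.8],"angular":[0,0,0],"fingers":8}]' >/dev/null && python3 -c "
from h import *
st()"
```

```text
t 17.25 tcp_sl [ 18.3   0.2 162.6] tip_sl [18.4  0.3 15.6] F_sl [-3.7  -0.09  0.51] Tq_sl [ 0.05   1.111 -0.027] axis [ 0.   -0.02 -1.  ]
t 17.5 tcp_sl [ 18.3   0.2 162.5] tip_sl [18.3  0.2 15.4] F_sl [-3.8  -0.46 -3.65] Tq_sl [-0.008  1.142 -0.043] axis [-0.   -0.02 -1.  ]
```

```bash
python3 -m creep '[{"dp":[0,0,-5],"angular":[0,0,0],"fingers":8},{"dp":[0,0,-10],"angular":[0,0,0],"fingers":8},{"dp":[0,0,-15],"angular":[0,0,0],"fingers":8},{"dp":[0,0,-20],"angular":[0,0,0],"fingers":8},{"dp":[0,0,-25],"angular":[0,0,0],"fingers":8}]' >/dev/null&& python3 - <<'E'
from h import *
st()
E
```

```text
t 17.92 tcp_sl [ 18.3   0.8 188.3] tip_sl [18.3  0.9 41.3] F_sl [-3.37  0.28 -2.09] Tq_sl [0.037 1.322 0.04 ] axis [ 0.    -0.019 -1.   ]
```

```bash
python3 -m creep '[{"dp":[0,0,-6],"angular":[0,0,0],"fingers":8},{"dp":[0,0,-12],"angular":[0,0,0],"fingers":8},{"dp":[0,0,-18],"angular":[0,0,0],"fingers":8},{"dp":[0,0,-24],"angular":[0,0,0],"fingers":8},{"dp":[0,0,-29],"angular":[0,0,0],"fingers":8}]' >/dev/null&& python3 - <<'E'
from h import *
st()
E
python3 -m creep '[{"dp":[0,0,0],"angular":[0,0,0],"fingers":8},{"dp":[0,0,0],"angular":[0,0,0],"fingers":8},{"dp":[0,0,0],"angular":[0,0,0],"fingers":8}]' >/dev/null && python3 -c "
from h import *
st()"
```

```text
t 18.33 tcp_sl [ 18.3   1.4 217.3] tip_sl [18.3  1.5 70.3] F_sl [-4.59  0.23 -3.56] Tq_sl [ 0.003  1.42  -0.018] axis [ 0.    -0.019 -1.   ]
t 18.58 tcp_sl [ 18.4   1.5 216.7] tip_sl [18.5  1.6 69.7] F_sl [-3.72  0.04  0.2 ] Tq_sl [ 0.008  1.455 -0.033] axis [ 0.    -0.019 -1.   ]
```

```bash
python3 -m creep '[{"dp":[0,-10,0],"angular":[0,0,0],"fingers":8},{"dp":[0,-25,-5],"angular":[0,0,0],"fingers":8},{"dp":[0,-26,-35],"angular":[0,0,0],"fingers":8},{"dp":[0,-26,-70],"angular":[0,0,0],"fingers":8},{"dp":[0,-26,-100],"angular":[0,0,0],"fingers":8}]' >/dev/null; python3 -m creep '[{"dp":[0,0,0],"angular":[0,0.02,0],"fingers":8},{"dp":[0,0,0],"angular":[0,0.02,0],"fingers":8},{"dp":[0,0,0],"angular":[0,0.02,0],"fingers":8}]' >/dev/null;python3 - <<'E'
from h import *
st()
s=optics.grab_frame('scene');crop('s',s,275,70,330,150,9,'pics/s10.png')
s=r.sense();M=R.from_euler('xyz',s['tcp_rot']).as_matrix();p=s['eef_pos']
for z in (147,107,103,89,5,-63):
    q=p+M[:,2]*z; print(z,((proj('scene',q)-[275,70])*9).round(0))
E
```

```text
t 19.25 tcp_sl [ -7.8   3.1 316.2] tip_sl [ -7.7   6.1 169.2] F_sl [-0.23 -0.23 -1.5 ] Tq_sl [-0.021  0.38   0.003] axis [ 0.001  0.    -1.   ]
147 [320. 633.]
107 [277. 520.]
103 [272. 509.]
89 [257. 469.]
5 [164. 221.]
-63 [85. 14.]
```

View pics/s10.png

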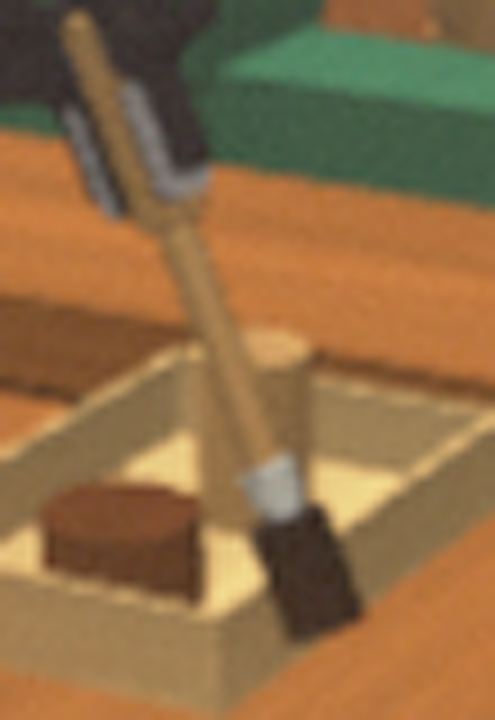

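```bash
python3 -c "
from h import *
delta([599.3,-159.9,300],downR(9.58))"
```

```text
t 19.3 dp [-347.1  171.2  135. ] ang [ 0.434  0.058 -0.259] F [-0.36  0.26 -2.61] pos [421.6 206.1 349.8] op 0.19
```

```bash
python3 -m creep '[{"dp":[-20,8,-5],"angular":[0,0,0],"fingers":8},{"dp":[-50,20,-5],"angular":[0,0,0],"fingers":8},{"dp":[-88,35,0],"angular":[0.03,0.005,-0.02],"fingers":8},{"dp":[-126,52,10],"angular":[0.13,0.018,-0.08],"fingers":8},{"dp":[-163,70,20],"angular":[0.23,0.03,-0.14],"fingers":8}]' >/dev/null; python3 -c "
from h import *
delta([599.3,-159.9,300],downR(9.58))"
```

```text
t 19.72 dp [-223.8  110.3   97.5] ang [ 0.254  0.039 -0.153] F [ 1.1   0.08 -1.05] pos [465.4  63.6 361.9] op 0.194
```

```bash
python3 -m creep '[{"dp":[-50,22,10],"angular":[0.06,0.01,-0.04],"fingers":8},{"dp":[-85,40,25],"angular":[0.12,0.02,-0.08],"fingers":8},{"dp":[-120,57,38],"angular":[0.18,0.03,-0.11],"fingers":8},{"dp":[-155,74,55],"angular":[0.22,0.034,-0.132],"fingers":8},{"dp":[-180,88,68],"angular":[0.22,0.034,-0.132],"fingers":8}]' >/dev/null; python3 -m creep '[{"dp":[0,0,0],"angular":[0,0,0],"fingers":8},{"dp":[0,0,0],"angular":[0,0,0],"fingers":8},{"dp":[0,0,0],"angular":[0,0,0],"fingers":8}]' >/dev/null; python3 -c "
from h import *
delta([599.3,-159.9,300],downR(9.58))"
```

```text
t 20.38 dp [-51.9  23.8  23.7] ang [ 0.034  0.006 -0.024] F [-0.47 -0.68 -1.39] pos [ 567.6 -111.9  322.6] op 0.197
```

```bash
python3 -m creep '[{"dp":[-26,12,12],"angular":[0.034,0.006,-0.024],"fingers":8},{"dp":[-52,24,24],"angular":[0.034,0.006,-0.024],"fingers":8},{"dp":[-52,24,24],"angular":[0.034,0.006,-0.024],"fingers":8},{"dp":[-52,24,24],"angular":[0.034,0.006,-0.024],"fingers":8},{"dp":[-52,24,24],"angular":[0.034,0.006,-0.024],"fingers":8}]' >/dev/null; python3 - <<'E'
from h import *
delta([599.3,-159.9,300],downR(9.58))
s=optics.grab_frame('scene');crop('s',s,230,100,330,290,4,'pics/s11.png')
t=optics.grab_frame('top');crop('t',t,355,170,405,220,12,'pics/t11.png')
E
```

```text
t 20.8 dp [-1.3 -0.7  1.9] ang [0.003 0.    0.002] F [ 0.12  0.38 -1.1 ] pos [ 599.8 -158.5  301.9] op 0.194
```

View pics/s11.png

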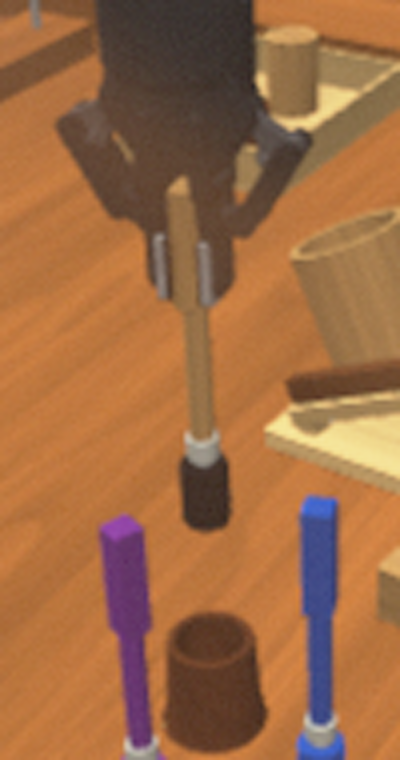

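View pics/t11.png

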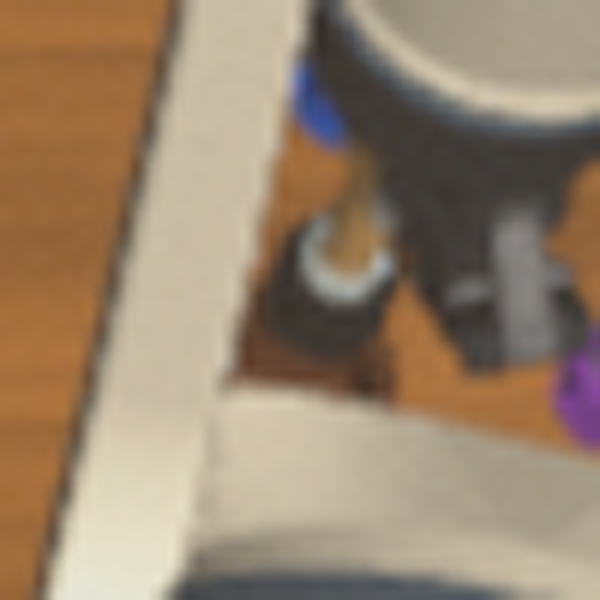

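```bash
python3 -m creep '[{"dp":[-1.3,-0.7,20],"angular":[0,0,0],"fingers":8},{"dp":[-1.3,-0.7,40],"angular":[0,0,0],"fingers":8},{"dp":[-1.3,-0.7,60],"angular":[0,0,0],"fingers":8},{"dp":[-1.3,-0.7,72],"angular":[0,0,0],"fingers":8},{"dp":[-1.3,-0.7,72],"angular":[0,0,0],"fingers":8}]' >/dev/null; python3 - <<'E'
from h import *
delta([599.3,-159.9,154],downR(9.58))
s=optics.grab_frame('scene');crop('s',s,230,140,330,290,5,'pics/s12.png')
E
```

```text
t 21.32 dp [-0.2  0.9 73.6] ang [-0.    -0.001  0.002] F [-0.04  0.93 -1.58] pos [ 598.4 -159.9  227.6] op 0.191
```

View pics/s12.png

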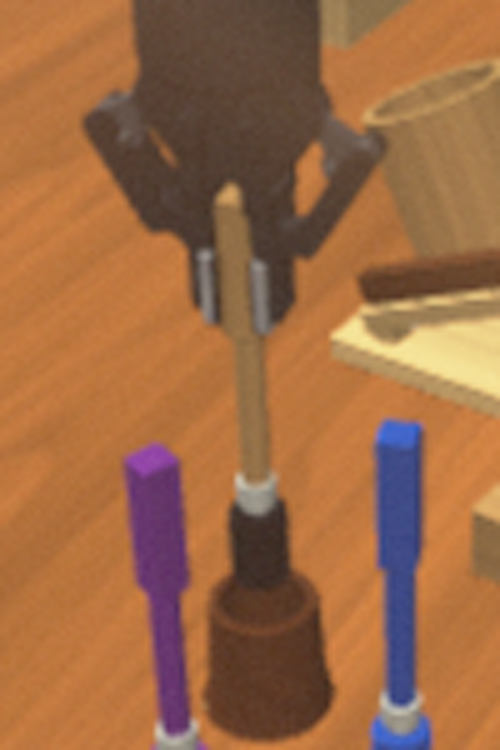

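```bash
python3 -m creep '[{"dp":[0,0.9,12],"angular":[0,0,0],"fingers":8},{"dp":[0,0.9,25],"angular":[0,0,0],"fingers":8},{"dp":[0,0.9,38],"angular":[0,0,0],"fingers":8},{"dp":[0,0.9,50],"angular":[0,0,0],"fingers":8},{"dp":[0,0.9,50],"angular":[0,0,0],"fingers":8}]' >/dev/null; python3 - <<'E'
from h import *
delta([599.3,-159.9,154],downR(9.58))
E
python3 -m creep '[{"dp":[0,0,7],"angular":[0,0,0],"fingers":8},{"dp":[0,0,14],"angular":[0,0,0],"fingers":8},{"dp":[0,0,20],"angular":[0,0,0],"fingers":8},{"dp":[0,0,22],"angular":[0,0,0],"fingers":8},{"dp":[0,0,22],"angular":[0,0,0],"fingers":8}]' >/dev/null; python3 - <<'E'
from h import *
delta([599.3,-159.9,154],downR(9.58))
s=optics.grab_frame('scene');crop('s',s,230,140,330,290,5,'pics/s13.png')
E
```

```text
t 21.78 dp [ 0.4  0.1 22.4] ang [-0.001 -0.001  0.001] F [-0.73 -0.34 -2.3 ] pos [ 599.3 -160.4  176.4] op 0.187
t 22.2 dp [ 1.1 -1.4  3.1] ang [0.002 0.    0.001] F [ 0.1   0.64 -1.54] pos [ 600.9 -160.8  157.1] op 0.192
```

View pics/s13.png

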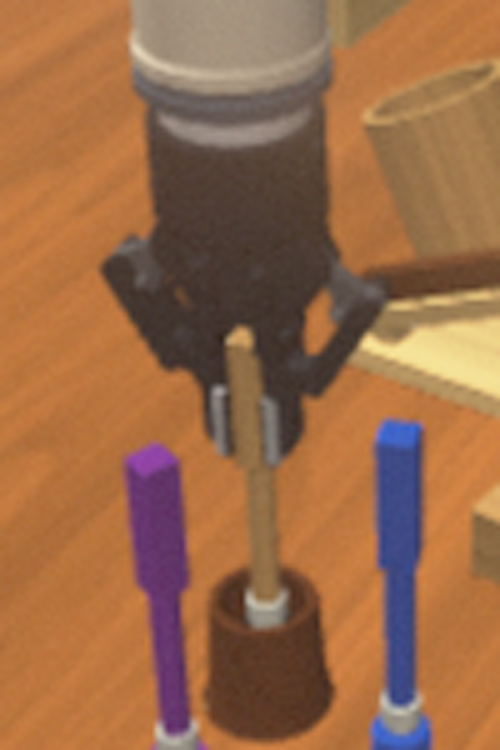

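```bash
python3 -m creep '[{"dp":[1,-1.4,1.5],"angular":[0,0,0],"fingers":8},{"dp":[1,-1.4,2.5],"angular":[0,0,0],"fingers":8},{"dp":[1,-1.4,2.5],"angular":[0,0,0],"fingers":8}]' >/dev/null; python3 - <<'E'
from h import *
delta([599.3,-159.9,153.5],downR(9.58))
E
```

```text
t 22.5 dp [ 0.2 -0.2  1.8] ang [0.003 0.001 0.001] F [-0.14 -0.54 -1.19] pos [ 599.6 -160.   155.3] op 0.195
```

```bash
python3 -m creep '[{"dp":[0,0,0.7],"angular":[0,0,0],"fingers":8},{"dp":[0,0,1.2],"angular":[0,0,0],"fingers":8},{"dp":[0,0,1.2],"angular":[0,0,0],"fingers":8}]' >/dev/null; python3 - <<'E'
from h import *
delta([599.3,-159.9,153.5],downR(9.58))
E
```

```text
t 22.75 dp [ 0.2 -0.3  0.5] ang [0.003 0.001 0.001] F [ 0.26  0.21 -2.12] pos [ 599.7 -160.1  154. ] op 0.195
```

```bash
python3 -m creep '[{"dp":[0,0,0.5],"angular":[0,0,0],"fingers":8},{"dp":[0,0,0.8],"angular":[0,0,0],"fingers":8},{"dp":[0,0,0.8],"angular":[0,0,0],"fingers":8}]' >/dev/null; python3 -c "
from h import *
delta([599.3,-159.9,153.5],downR(9.58))"
python3 -m creep '[{"dp":[0,0,0],"angular":[0,0,0],"fingers":20},{"dp":[0,0,0],"angular":[0,0,0],"fingers":26},{"dp":[0,0,0],"angular":[0,0,0],"fingers":33},{"dp":[0,0,0],"angular":[0,0,0],"fingers":45},{"dp":[0,0,0],"angular":[0,0,0],"fingers":45}]';python3 - <<'E'
from h import *
delta([599.3,-159.9,153.5],downR(9.58))
s=optics.grab_frame('scene');crop('s',s,230,140,330,290,5,'pics/s14.png')
E
```

```text
t 23.0 dp [ 0.2 -0.4 -0.3] ang [0.003 0.001 0.001] F [-0.44 -0.55 -1.76] pos [ 599.7 -160.1  153.3] op 0.195
clock: 23.42
eef_pos: [599.7, -160.1, 153.3]
tcp_rot: [3.138, 0.001, 1.739]
contact_force: [-0.3, 1.1, 0.8]
opening: 0.526
t 23.42 dp [ 0.3 -0.4 -0.2] ang [0.003 0.001 0.001] F [-0.29  1.13  0.8 ] pos [ 599.7 -160.1  153.3] op 0.526
```

View pics/s14.png

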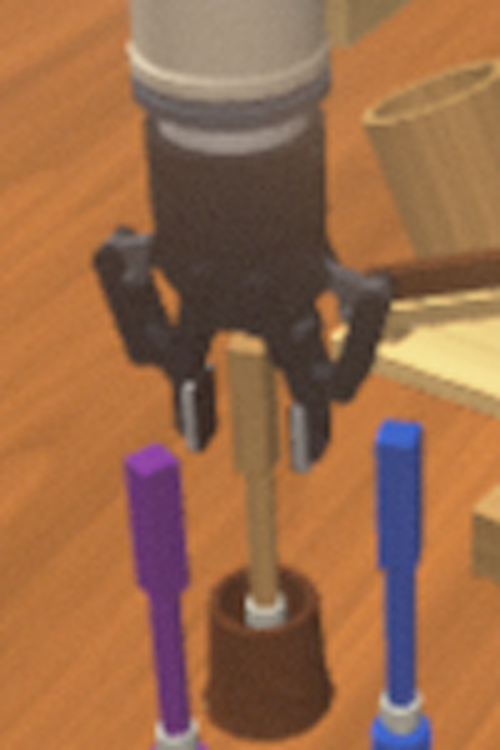

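```bash
python3 -m creep '[{"dp":[0,0,-15],"angular":[0,0,0],"fingers":50},{"dp":[0,0,-40],"angular":[0,0,0],"fingers":50},{"dp":[0,0,-70],"angular":[0,0,0],"fingers":50},{"dp":[0,0,-100],"angular":[0,0,0],"fingers":50},{"dp":[0,0,-130],"angular":[0,0,0],"fingers":50}]' ;python3 -m creep '[{"dp":[40,0,0],"angular":[0,0,0],"fingers":50},{"dp":[80,0,0],"angular":[0,0,0],"fingers":50},{"dp":[120,0,0],"angular":[0,0,0],"fingers":50},{"dp":[150,0,0],"angular":[0,0,0],"fingers":50},{"dp":[150,0,0],"angular":[0,0,0],"fingers":50}]';python3 - <<'E'
from h import *
s=optics.grab_frame('scene');cv2.imwrite('pics/s15.png',s);t=optics.grab_frame('top');cv2.imwrite('pics/t15.png',t)
crop('s',s,230,170,360,300,5,'pics/s15c.png')
crop('t',t,350,150,420,220,8,'pics/t15c.png')
E
```

```text
clock: 23.88
eef_pos: [598.9, -160.0, 284.5]
tcp_rot: [3.139, 0.001, 1.739]
contact_force: [0.4, -0.4, -0.2]
opening: 0.587
clock: 24.3
eef_pos: [572.9, -7.6, 283.4]
tcp_rot: [3.138, -0.001, 1.742]
contact_force: [-0.4, 0.2, 0.7]
opening: 0.585
```

View pics/s15.png

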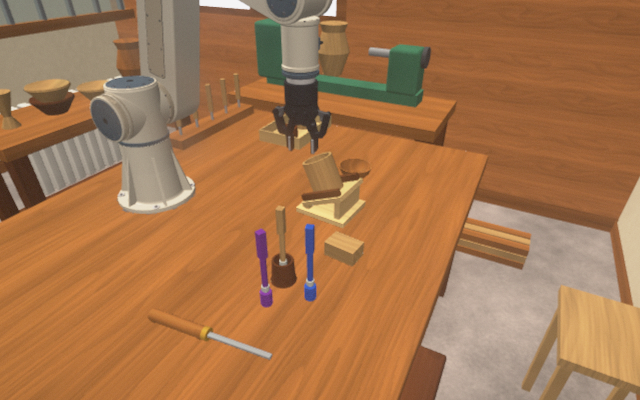

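View pics/t15c.png

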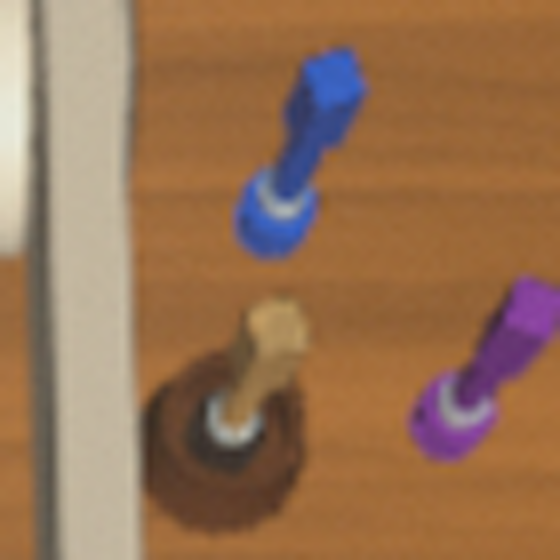

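```bash
python3 -c "
from rig import r
s=r.sense();print(s['clock'],abs(s['qvel']).max());print(r.sign_off())"
```

```text
24.4 0.03720719408210018
the job is handed in; nothing more can be done
None
```

I took the wooden brush from the pot and made two strokes on the lower wall, then two on the upper wall. I stood it back in the pot, let go, and handed in at about 24.4 s; no verdict was reported.

- **Strokes:** the bristle end ran from about 15 mm to about 70 mm above the board. By feel, the walls put the beaker about 8 mm down-slope of mid_rim.
- **Press:** I estimated about 2.5–4 N on the lower wall. On the upper wall it was about 2.5–4 N, rising to about 5 N at the top of the first stroke, so I backed off 0.6 mm. These come from the noisy wrist force and torque readings at the end of each move; I didn't log force continuously.
- **Alignment:** the tool was aligned with my camera estimate of the wall direction. The brush sat about 1–2° askew in the grip; I corrected 1.1° of that. The two views disagreed by about 2–3 mm, which is within the calibration, so the exact tilt and bottom depth weren't checked independently.
- **Last checks:** the final pictures show the brush upright in its pot, clear of the fingers. The bowl, gouge and offcut look to be at the same pixels as at the start.

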